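# Sweep the omelette offcuts into the bench scoop, then draw it out and tip it over the bowl

## Robot

A 7-joint arm with a two-finger parallel gripper is mounted at the origin on a cart in front of the work surface, level with it; the furniture and walls round the work are solid. World frame = base frame: x ahead of the robot, y to its left, z up, the work surface at z = 0. Lengths are in m, angles in rad, forces in N, time in s.
With the tool pointing down it reaches from about 0.4 to 0.85 m from the base axis. Payload 4.5 kg.
Tool frame: the origin (TCP) lies at the centre of the arm's flange, where the gripper is bolted on; the fingertips stand 173 mm ahead of it and the grasp point (between the pads) lies 155 mm ahead of it; y points along the fingers, z is the direction in which the jaws open and shut, and the axes are right-handed (so a half turn about y gives the same grasp; the last joint's range is limited). The gripper opens to 85 mm and grips with 20 to 120 N. Pads are 22 mm wide; open, the fingers measure 114 mm over their backs; the gripper's body (76 mm by 85 mm) begins 54 mm behind the grasp point. The pads swing forward as they close: fully open they stand 13 mm farther back than shut.
Start: joints at [1.211, 0.689, -0.195, 1.565, 0.157, 0.902, -0.215], TCP at [0.24, -0.577, 0.405] pointing down, gripper open.
Joint ranges: [-3.01, 3.01], [-0.46, 2.08], [-1.47, 1.51], [0.13, 2.56], [-1, 4.14], [0.04, 2.09], [-2.66, 2.66]. Speed limits (rad/s): [2.57, 2.57, 3.14, 3.14, 3.14, 3.14, 3.14].

## Interface

Orientations are given as a rotation vector (axis times angle).
In Python, from bench import arm gives the robot as it stands.
- The arm moves only by the tool arm_command, never from a script. Its argument "rows" is a list of rows, each an object of numbers: "tx", "ty", "tz": the shift along the tool's x, y, z in cm; "ax", "ay", "az": the turn, a rotation vector about the tool's x, y, z in degrees. A call has exactly 8 rows; each row shifts and turns the pose as measured when the row begins, along the tool's axes as they then stand; what a row does not reach is not made up. A row lasts 1/8 s, in which the tool goes at most 62.5 mm and 10.7 degrees, less where a joint would pass 70% of its speed; a pose out of reach is approached as far as the arm can. A call with a gripper value outside its range is refused whole. "claw" is the opening in per cent of the stroke, from 0 (shut) to 100 (fully open), set as the call begins (left out, the last holds). The fingers move at their own pace and stop on an object; the grip force is fixed at half the most. Time passes only in rows, so rows that do not move let the fingers close, or fill a call up. It gives the time, the measured TCP pose, the force and the opening at its end, in the units of the state.
- arm.sense(): the state, without advancing time (a new reading comes with each control period).
- arm.grab_frame(name): name is "scene" or "top" or "wrist"; returns a dict with "color" (400x640x3 uint8, red, green, blue), "range_z" (400x640 float32, m along the optical axis (not along the pixel's ray), 0 where there is no reading), "intrinsics" (3x3 intrinsics, pixels), "R" (3x3) and "t" (3): a world point X has camera coordinates R X + t; the wrist camera has in their place "tool_from_camera" (4x4, takes a point from camera to tool coordinates, whose origin is the TCP and whose axes are the tool frame's). Camera axes: x right, y down, z forward; pixel columns grow to the right and rows downward; lengths in m; the calibration is good to about 2 mm. A picture is of the moment at which its call begins: read the wrist's pose just before it.
- arm.finish_job(): hands the job in, once; it reports no verdict.
The state is a dict: "clock": time; "joint_positions": joint angles; "qvel": joint speeds; "effort": joint torques, N m; "tool_pos": TCP position; "tool_rot": TCP orientation; "ft_force": force on the tool from outside, world axes, zero at the start; "moment": the same for the moment, N m; "finger_gap": finger opening in m.
Only numpy, scipy, OpenCV 4.12 (cv2) and the standard library are available. Lean on these libraries where they do the work, as an engineer would, in place of code of your own. Each camera call takes 0.05 s, during which the arm holds its last target.

## Task

Clear the chopping board: take the bench scraper from its stand, sweep all three omelette pieces along the board into the scoop docked at its end without touching the food with the gripper, and put the scraper back upright in its stand. Then grip the scoop's black handle, draw the scoop up out of its dock with the pieces in it, carry it to the big bowl and tip it steeply mouth down so that all three drop in. Finish while still holding the scoop tipped and raised over the bowl, touching neither bowl nor food; leave the bowl and the two small jars where they stand.

Things in the scene. Friction and masses are not known exactly. Their poses are not given: they have to be found in the camera images.
- station: Fixed white chopping board and steel dock in one. Origin on the table at the middle of the line where they meet. Board on the +y side: 160 mm long (y 0 to 160), top at z = 22 mm, 156 mm clear between two side rails (12 mm wide, to z = 34 mm), far end open. Dock on the -y side (y 0 to -158 mm), where the scoop sits; pieces slide into it along -y. Dimensions in its own frame, z up.
- scoop: Loose aluminium scoop, about 190 g, docked with its axes along the station's. Origin under the middle of its mouth edge; y points out of the open mouth. Floor 3 mm thick, 156 mm wide inside, 148 mm long (y 0 to -148), docked 3 mm below the board top; side walls 14 mm high at the mouth, 42 mm from y = -55 on; rear wall 42 mm. Omelette slides on it once it is tilted some 25 to 36 degrees.
- scoop_grip (a point): Middle of the scoop's black handle, (0, -146, 75) mm in the scoop's frame, same axes: a bar over the rear wall, 14 mm thick (x), 76 mm long (y), 22 mm high (z). Grip it from above across its 14 mm; the tool may lean along y.
- scoop_lip (a point): Middle of the scoop's mouth edge, 1.5 mm above scoop; same axes.
- stand: Fixed steel stand of the scraper, base 56 x 150 mm, 6 mm thick. Origin on the table under its centre; the slot runs along y (129 mm long, 5 mm wide) and is open upward; cheeks to z = 44 mm with lips flared out 8 mm either side up to z = 56 mm.
- stand_slot (a point): Centre of the slot's floor, 6 mm above the table; axes as the stand.
- scraper: Loose bench scraper, 120 g: thin steel blade (120 mm wide, 75 mm high, 2 mm thick) and round brown wooden grip, standing blade down in the slot with a little play. Its y axis runs along the grip; its other axes are not square to the blade, so use scraper_grip and scraper_edge.
- scraper_grip (a point): Middle of the scraper's wooden grip, on its axis: a rod of 21 mm diameter, 138 mm long along y; about 81 mm above the table as it stands in the stand; axes as the scraper.
- piece_0: Loose omelette piece, a yellow block about 61 x 62 mm and 35 mm high, 90 g; origin at the centre of its underside. Lies on the board.
- piece_1: Loose omelette piece, about 58 x 64 mm and 37 mm high, 90 g; origin at the centre of its underside. Lies on the board.
- piece_2: Loose omelette piece, about 64 x 61 mm and 34 mm high, 90 g; origin at the centre of its underside. Lies on the board.
- bowl: Big open steel bowl, 280 mm across the rim, 88 mm high, 350 g, loose on the table to the robot's right; origin at the centre of its underside.
- spice_jar: Spice jar with red cap, 45 mm across, 106 mm high, behind the board: a bystander to leave alone.
- shaker: Small glass shaker with domed metal top, 44 mm across, 90 mm high, behind the board: a bystander to leave alone.
- scoop_dock (a point): Middle of the dock's floor, 16 mm above the table; axes as the station. Steel cheeks either side rise 24 mm above this floor with flared lips to 37 mm, 1.5 mm clear of the scoop, a low stop is behind it: the scoop is drawn straight up.
- scraper_edge (a point): Middle of the scraper's lower blade edge, 75 mm below the grip's axis (the blade's plane passes 4 mm beside that axis); axes as the scraper. In the slot's floor as it stands in the stand.

How it is judged:
On the way, in this order (a step that is already met when the one before it is completed fails the run):
1. all three pieces lie in the scoop, which still sits in its dock (y of piece_0 in the frame of scoop between -0.14 and -0.022 m and x of piece_0 in the frame of scoop between -0.07 and 0.07 m and z of piece_0 in the frame of scoop between -0.01 and 0.045 m and y of piece_1 in the frame of scoop between -0.14 and -0.022 m and x of piece_1 in the frame of scoop between -0.07 and 0.07 m and z of piece_1 in the frame of scoop between -0.01 and 0.045 m and y of piece_2 in the frame of scoop between -0.14 and -0.022 m and x of piece_2 in the frame of scoop between -0.07 and 0.07 m and z of piece_2 in the frame of scoop between -0.01 and 0.045 m and distance of scoop from where it was at the start of the episode below 0.012 m), for 0.2 s.
2. the scraper is back upright in its stand and let go (distance between scraper_edge and stand_slot below 0.012 m and height (world z) of scraper_grip above 0.07 m and contact force between the fingers and scraper below 0.1 N), for 0.2 s.
3. the scoop is drawn up clear of the dock with all three pieces in it (y of piece_0 in the frame of scoop between -0.14 and -0.022 m and x of piece_0 in the frame of scoop between -0.07 and 0.07 m and z of piece_0 in the frame of scoop between -0.01 and 0.045 m and y of piece_1 in the frame of scoop between -0.14 and -0.022 m and x of piece_1 in the frame of scoop between -0.07 and 0.07 m and z of piece_1 in the frame of scoop between -0.01 and 0.045 m and y of piece_2 in the frame of scoop between -0.14 and -0.022 m and x of piece_2 in the frame of scoop between -0.07 and 0.07 m and z of piece_2 in the frame of scoop between -0.01 and 0.045 m and height (world z) of scoop_lip above 0.08 m and contact force between scoop and station below 0.1 N), for 0.2 s.
At the end, for the whole second after the job is handed in: All three pieces rest in the bowl; the scoop is held by the fingers alone, mouth at least 39 degrees below level, its mouth edge over the bowl and its handle 0.18 m or more above the table, touching neither bowl nor food; the scraper stands in its stand; the bowl moved less than 40 mm (all of step 2 and horizontal distance between each of piece_0, piece_1, piece_2 and bowl below 0.115 m and z of each of piece_0, piece_1, piece_2 in the frame of bowl below 0.085 m and linear speed of each of piece_0, piece_1, piece_2, scoop below 0.05 m/s and contact force between scoop and piece_0 below 0.2 N and contact force between scoop and piece_1 below 0.2 N and contact force between scoop and piece_2 below 0.2 N and angle between scoop_lip's own y axis and vertical above 2.25 rad and height (world z) of scoop_grip above 0.18 m and height (world z) of scoop_lip above 0.05 m and horizontal distance between scoop_lip and bowl below 0.14 m and contact force between the fingers and scoop above 1 N and contact force between scoop and bowl below 0.2 N and contact force between scoop and station below 0.2 N and distance of bowl from where it was at the start of the episode below 0.04 m); the arm keeps its last pose, push and grip.
It fails at once if the gripper touches the food (contact force between the fingers and piece_0 above 0.5 N or contact force between the fingers and piece_1 above 0.5 N or contact force between the fingers and piece_2 above 0.5 N).
It fails at once if a jar is shifted or knocked over (distance of any of spice_jar, shaker from where it was at the start of the episode above 0.03 m).
It also fails if it takes over 66 s, if anything falls off the work surface, if the arm or the gripper's body presses on something with over 40 N, if the wrist force passes 120 N, or if a joint passes its speed limit or range.

## Working session

There is one attempt and no reset: what is moved stays moved. The work goes in short steps, Python scripts to look and compute and a tool call to move; the robot and the scene stay as the last step left them, time stands still between calls to the robot, and variables do not carry over. Pictures are saved under pics/ and viewed, and the job is handed in when it is done.

Besides the shell and the picture viewer there is one more tool, called after "Call:" as a command line: name --argument value ..., lists and objects as JSON in quotes. arm_command: Moves the arm, as the interface text tells. Its arguments: {"type":"object","properties":{"rows":{"type":"array"},"claw":{"type":"number"}},"required":["rows"]}

```bash
ls; mkdir -p pics
python3 - <<'E'
from bench import arm
import cv2,numpy as np,pickle
s=arm.sense();print(s)
for n in ["scene","top","wrist"]:
    f=arm.grab_frame(n); pickle.dump(f,open(f"{n}0.pkl","wb"))
    cv2.imwrite(f"pics/{n}0.png",f["color"][:,:,::-1])
    print(n,f["intrinsics"].tolist(),[ (k,np.round(f[k],3).tolist()) for k in ("R","t","tool_from_camera") if k in f])
E
```

```text
pics
{'clock': 0.0, 'joint_positions': array([ 1.21081464,  0.69000664, -0.19448648,  1.56637539,  0.15726927,
        0.90246187, -0.21511098]), 'qvel': array([-2.60981557e-05,  1.00915908e-03,  2.60455908e-04, -5.69135210e-04,
       -1.82489314e-03, -5.32123505e-04, -8.46887670e-04]), 'effort': array([ 3.57677800e-04, -5.39605343e+01, -1.26619790e+00, -1.58542353e+01,
        9.14940523e-03,  9.49902838e-03,  5.07974164e-05]), 'tool_pos': array([ 0.23964098, -0.57686981,  0.40386053]), 'tool_rot': array([-0.40058381,  2.00735332, -2.00367075]), 'ft_force': array([-0.37767152, -0.32951699, -0.19976211]), 'moment': array([ 0.00827563, -0.02110219,  0.03893995]), 'finger_gap': 0.08544530700140365}
scene [[453.33723615858935, 0.0, 321.65370300880636], [0.0, 453.33723615858935, 202.9788162699972], [0.0, 0.0, 1.0]] [('R', [[-0.71, -0.704, 0.005], [-0.278, 0.274, -0.921], [0.647, -0.655, -0.39]]), ('t', [0.4, 0.243, 1.016])]
top [[367.7912212847331, 0.0, 323.0749505817699], [0.0, 367.7912212847331, 198.5529288332836], [0.0, 0.0, 1.0]] [('R', [[0.019, -1.0, 0.004], [-0.975, -0.02, -0.222], [0.222, -0.0, -0.975]]), ('t', [-0.038, 0.615, 1.223])]
wrist [[323.129104637154, 0.0, 317.89819742448367], [0.0, 323.129104637154, 195.13710713467384], [0.0, 0.0, 1.0]] [('tool_from_camera', [[0.0, 0.946, 0.325, -0.084], [0.0, -0.325, 0.946, 0.031], [1.0, -0.0, -0.0, 0.0], [0.0, 0.0, 0.0, 1.0]])]
```

View pics/scene0.png

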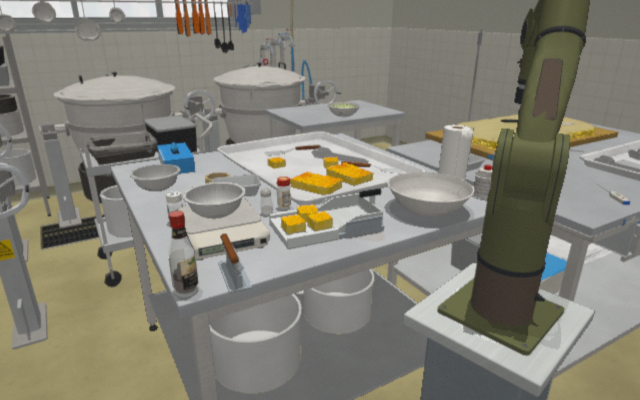

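View pics/top0.png

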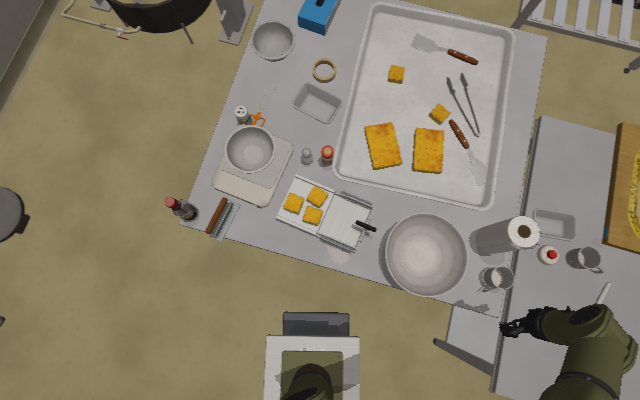

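View pics/wrist0.png

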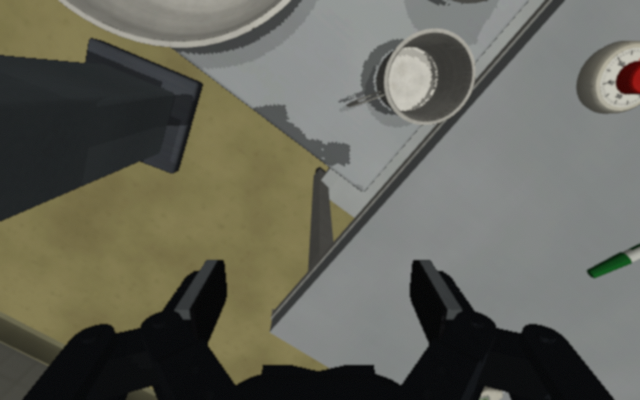

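The three pictures show the pieces on the board at about (303,205) in the top view. The scoop's handle is at (366,226), the bowl at (426,254) and the scraper's grip at (217,215). Next I measure the poses.

```bash
cat > h.py <<'E'
import numpy as np,cv2,pickle
from scipy.spatial.transform import Rotation as Ro
def cloud(f):
    K=f["intrinsics"];z=f["range_z"];v,u=np.indices(z.shape)
    P=np.stack([(u-K[0,2])*z/K[0,0],(v-K[1,2])*z/K[1,1],z],-1)
    if "R" in f: W=(P-f["t"])@f["R"]
    else:
        T=f["tool_from_camera"];P=P@T[:3,:3].T+T[:3,3]
        s=f["state"];W=P@Ro.from_rotvec(s["tool_rot"]).as_matrix().T+s["tool_pos"]
    W[z==0]=np.nan
    return W
def proj(f,X):
    C=f["R"]@np.asarray(X).T+f["t"][:,None];p=f["intrinsics"]@C;return (p[:2]/p[2]).T
E
python3 - <<'E'
from h import *
for n in ["top","scene"]:
    f=pickle.load(open(n+"0.pkl","rb"));W=cloud(f);c=f["color"].astype(int)
    r=(170,280,190,480) if n=="top" else (160,300,190,480)
    img=cv2.resize(f["color"][r[0]:r[1],r[2]:r[3]],None,fx=2.7,fy=2.7,interpolation=cv2.INTER_CUBIC);cv2.imwrite(f"pics/{n}crop.png",img[:,:,::-1])
    R,G,B=c[...,0],c[...,1],c[...,2];h=W[...,2]
    near=(W[...,0]<0.75)&(W[...,0]>.2)&(abs(W[...,1])<0.6)
    hsv=cv2.cvtColor(f["color"],cv2.COLOR_RGB2HSV)
    def rep(name,m):
        m=(m&near).astype(np.uint8);k,l,st,ce=cv2.connectedComponentsWithStats(m)
        for i in range(1,k):
            if st[i,4]>15:
                P=W[l==i];d=P[:,:2]-np.median(P[:,:2],0);u,s,vt=np.linalg.svd(d-d.mean(0),full_matrices=False)
                print(n,name,st[i],P.mean(0).round(4),"rng",np.percentile(P,2,0).round(3),np.percentile(P,98,0).round(3),"ax",np.degrees(np.arctan2(vt[0,1],vt[0,0])).round(1))
    rep("yellow",(hsv[...,0]>15)&(hsv[...,0]<32)&(hsv[...,1]>150)&(h>.03)&(h<.1))
    rep("brown",(hsv[...,0]<14)&(hsv[...,1]>100)&(h>.04)&(h<.12)&(hsv[...,2]<200))
    rep("black",(c.max(-1)<60)&(h>.05)&(h<.15))
E
```

```text
top yellow [418 167  24   5  70] [ 0.7434 -0.4204  0.0346] rng [ 0.736 -0.457  0.031] [ 0.749 -0.375  0.041] ax 87.8
top yellow [307 186  21  21 256] [ 0.6279 -0.0029  0.0523] rng [ 0.598 -0.036  0.038] [0.661 0.028 0.059] ax -171.2
top yellow [284 193  20  20 264] [0.6023 0.0796 0.0521] rng [0.572 0.049 0.043] [0.633 0.109 0.058] ax -170.8
top yellow [303 206  19  19 252] [0.5586 0.0118 0.0548] rng [ 0.532 -0.019  0.045] [0.587 0.04  0.06 ] ax -109.0
top brown [205 198  22  36 222] [0.5447 0.3397 0.0884] rng [0.487 0.312 0.081] [0.603 0.367 0.095] ax 157.0
top black [186 205  10  14  38] [0.5615 0.4313 0.0681] rng [0.539 0.426 0.051] [0.579 0.449 0.097] ax 156.6
top black [178 208   9   5  17] [0.5532 0.4394 0.133 ] rng [0.549 0.433 0.116] [0.557 0.447 0.149] ax 70.8
top black [356 221  20  11  89] [ 0.5176 -0.1716  0.0976] rng [ 0.503 -0.201  0.076] [ 0.533 -0.141  0.105] ax 68.0
scene yellow [353 172  19   8  48] [ 0.7428 -0.4071  0.0355] rng [ 0.735 -0.447  0.03 ] [ 0.749 -0.355  0.041] ax 85.5
scene yellow [282 205  50  28 840] [0.5838 0.0451 0.0499] rng [ 0.532 -0.018  0.031] [0.645 0.114 0.06 ] ax 74.8
scene brown [221 234  17  29 203] [0.5311 0.351  0.0896] rng [0.484 0.321 0.078] [0.597 0.374 0.094] ax 157.6
scene black [360 189  21   9 107] [ 0.5174 -0.1676  0.0937] rng [ 0.503 -0.201  0.086] [ 0.532 -0.138  0.103] ax 67.4
scene black [187 273   9   6  17] [0.5392 0.4531 0.0523] rng [0.536 0.442 0.05 ] [0.542 0.463 0.055] ax 99.9
```

View pics/topcrop.png

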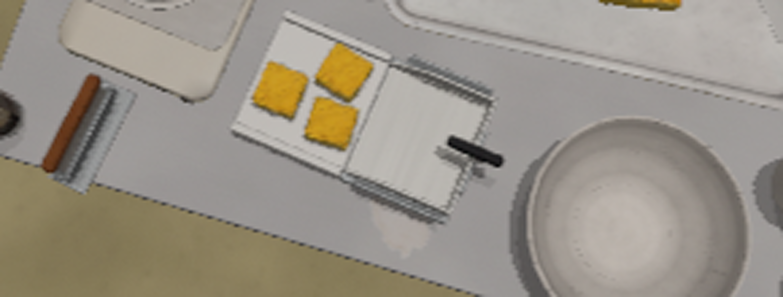

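View pics/scenecrop.png

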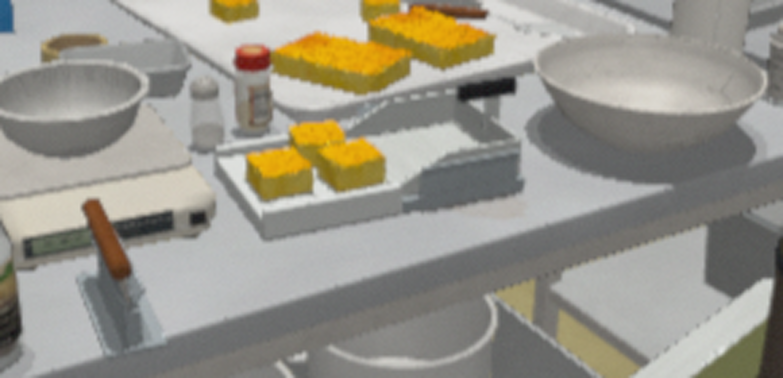

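```bash
cat > fit.py <<'E'
from h import *
from scipy.optimize import minimize
import sys
def load(ns):
    P=[];C=[]
    for n in ns:
        f=pickle.load(open(n+".pkl","rb"));W=cloud(f);P.append(W.reshape(-1,3));C.append(f["color"].reshape(-1,3))
    P=np.concatenate(P);C=np.concatenate(C);m=np.isfinite(P[:,0]);return P[m],C[m]
def station(P,C,p0=(0.55,-0.05,-21.5)):
    m=(np.hypot(P[:,0]-.56,P[:,1]-0)<.3)&(P[:,2]<.045)&(P[:,2]>-.02)
    hs=cv2.cvtColor(C[None],cv2.COLOR_RGB2HSV)[0];m&=~((hs[:,1]>110))
    Q=P[m]
    def cost(p):
        a=np.radians(p[2]);d=Q[:,:2]-p[:2];x=d@[np.cos(a),np.sin(a)];y=d@[-np.sin(a),np.cos(a)]
        s=(y>10e-3)&(y<.20)&(abs(x)<.13)
        mod=np.where((y<.16)&(abs(x)<.09),np.where(abs(x)<.078,.022,.034),0.)
        return np.minimum(abs(Q[s,2]-mod[s]),.02).sum()/s.sum()*1e3-0.0
    best=None
    for dx in np.arange(-.03,.031,.01):
        for dy in np.arange(-.03,.031,.01):
            r=minimize(cost,np.array(p0)+[dx,dy,0],method="Nelder-Mead",options=dict(initial_simplex=np.array(p0)+[dx,dy,0]+np.array([[0,0,0],[.01,0,0],[0,.01,0],[0,0,3]])))
            if best is None or r.fun<best.fun: best=r
    return best
if __name__=="__main__":
    for ns in (["top0"],["scene0"],["top0","scene0"]):
        P,C=load(ns);b=station(P,C);print(ns,b.x.round(4),b.fun)
    # bowl
    P,C=load(["top0","scene0"])
    m=(np.hypot(P[:,0]-.43,P[:,1]+.33)<.2)&(P[:,2]>.075)&(P[:,2]<.1);Q=P[m]
    from scipy.optimize import least_squares
    r=least_squares(lambda p:np.hypot(Q[:,0]-p[0],Q[:,1]-p[1])-p[2],[.43,-.33,.14],loss="soft_l1",f_scale=.005);print("bowl",r.x)
    for n in("top0","scene0"):
        P,C=load([n]);
        hs=cv2.cvtColor(C[None],cv2.COLOR_RGB2HSV)[0]
        m=(np.hypot(P[:,0]-.545,P[:,1]-.34)<.1)&(P[:,2]>.01);Q=P[m];H=hs[m]
        b=(H[:,0]<14)&(H[:,1]>100)
        print(n,"table z",np.median(P[(np.hypot(P[:,0]-.5,P[:,1]-.2)<.06),2]))
        a=np.radians(-22);d=Q[:,:2]-[.545,.34];s=d@[np.cos(a),np.sin(a)];t=d@[-np.sin(a),np.cos(a)]
        for lo in np.arange(.015,.1,.01):
            k=(Q[:,2]>lo)&(Q[:,2]<lo+.01)
            if k.sum()>3: print(lo,k.sum(),b[k].mean().round(2),"s",np.percentile(s[k],[3,50,97]).round(3),"t",np.percentile(t[k],[3,50,97]).round(3))
E
python3 fit.py
```

```text
['top0'] [  0.5755  -0.0363 -22.4745] 2.659802179913181
['scene0'] [  0.5744  -0.0332 -22.5296] 6.331298228095104
['top0', 'scene0'] [  0.5755  -0.0353 -22.4044] 4.273732636179969
bowl [ 0.4305298  -0.37402274  0.13566704]
top0 table z -0.0008283587400946788
0.015 48 0.0 s [-0.054 -0.012  0.058] t [-0.014 -0.012  0.095]
0.025 56 0.0 s [-0.056 -0.005  0.091] t [-0.016 -0.006  0.092]
0.035 77 0.0 s [-0.062  0.014  0.095] t [-0.028 -0.004  0.089]
0.045000000000000005 125 0.0 s [-0.051  0.018  0.098] t [-0.025 -0.006  0.091]
0.05500000000000001 49 0.0 s [-0.052 -0.008  0.055] t [-0.019 -0.004  0.092]
0.065 20 0.0 s [-0.049 -0.02   0.038] t [-0.008  0.088  0.095]
0.07500000000000001 66 0.53 s [-0.059 -0.009  0.062] t [-0.009 -0.006  0.092]
0.085 201 0.91 s [-0.061 -0.003  0.065] t [-0.008  0.001  0.089]
0.09500000000000001 18 0.28 s [-0.043 -0.024  0.056] t [-0.006  0.087  0.092]
scene0 table z 0.00015056576676610958
0.015 80 0.0 s [-0.067 -0.005  0.1  ] t [-0.008  0.002  0.091]
0.025 103 0.0 s [-0.067  0.049  0.095] t [-0.034  0.002  0.09 ]
0.035 103 0.0 s [-0.067  0.09   0.096] t [-0.032  0.006  0.091]
0.045000000000000005 121 0.0 s [-0.059 -0.026  0.096] t [-0.035 -0.001  0.063]
0.05500000000000001 65 0.0 s [-0.058 -0.031  0.057] t [-0.018  0.005  0.092]
0.065 8 0.0 s [-0.063 -0.037 -0.03 ] t [-0.001  0.089  0.091]
0.07500000000000001 46 0.46 s [-0.067 -0.062  0.046] t [-0.005  0.01   0.091]
0.085 223 0.82 s [-0.065 -0.01   0.063] t [-0.005  0.005  0.038]
0.09500000000000001 6 0.0 s [-0.037 -0.033 -0.029] t [0.088 0.089 0.091]
```

```bash
cat > plan.py <<'E'
from h import *
def mk(yaw_z,lean=0):
    """tool down, z (jaw) at heading yaw_z deg; lean: rotate about tool z (deg, body)"""
    a=np.radians(yaw_z);z=np.array([np.cos(a),np.sin(a),0]);y=np.array([0,0,-1.]);x=np.cross(y,z)
    return Ro.from_matrix(np.c_[x,y,z])*Ro.from_rotvec([0,0,np.radians(lean)])
def rows(p0,R0,p1,R1,n=8,tdec=2,adec=1):
    """n rows from (p0,R0) to (p1,R1), positions are of TCP; interpolated straight"""
    w=(R0.inv()*R1).as_rotvec();out=[];p=np.array(p0,float);R=R0
    for i in range(n):
        tgt=np.array(p0)+(np.array(p1)-p0)*(i+1)/n
        t=R.inv().apply(tgt-p)*100;a=np.degrees(w)/n
        t=t.round(tdec);a=a.round(adec)
        out.append(dict(tx=t[0],ty=t[1],tz=t[2],ax=a[0],ay=a[1],az=a[2]))
        p=p+R.apply(t/100);R=R*Ro.from_rotvec(np.radians(a))
    return out
def show(rs):
    import json
    print(json.dumps([{k:float(v) for k,v in r.items() if v!=0} for r in rs]))
def now():
    from bench import arm
    s=arm.sense();return s,np.array(s["tool_pos"]),Ro.from_rotvec(s["tool_rot"])
E
python3 - <<'E'
from plan import *
s,p,R=now();print(R.as_matrix().round(3))
for yz in(68,-112):
    R1=mk(yz);print(yz,np.degrees((R.inv()*R1).as_rotvec()).round(1))
E
```

```text
[[-0.923 -0.001  0.384]
 [-0.384  0.001 -0.923]
 [ 0.    -1.    -0.001]]
68 [ 0.000e+00 -1.354e+02 -1.000e-01]
-112 [ 0.1 44.6  0. ]
```

Run:
```python
from plan import *
s,p,R=now()
show(rows(p,R,[.48,-.15,.42],mk(8)))
```

```text
[{"tx": -4.82, "ty": -0.19, "tz": -3.78, "ay": -9.4}, {"tx": -5.37, "ty": -0.2, "tz": -2.93, "ay": -9.4}, {"tx": -5.79, "ty": -0.19, "tz": -2.02, "ay": -9.4}, {"tx": -6.03, "ty": -0.2, "tz": -1.05, "ay": -9.4}, {"tx": -6.12, "ty": -0.19, "tz": -0.05, "ay": -9.4}, {"tx": -6.05, "ty": -0.19, "tz": 0.95, "ay": -9.4}, {"tx": -5.82, "ty": -0.2, "tz": 1.93, "ay": -9.4}, {"tx": -5.42, "ty": -0.19, "tz": 2.85, "ay": -9.4}]
```

Call:
arm_command --rows '[{"tx":-4.8,"ty":-0.2,"tz":-3.8,"ay":-9.4},{"tx":-5.4,"ty":-0.2,"tz":-2.9,"ay":-9.4},{"tx":-5.8,"ty":-0.2,"tz":-2.0,"ay":-9.4},{"tx":-6.0,"ty":-0.2,"tz":-1.0,"ay":-9.4},{"tx":-6.1,"ty":-0.2,"tz":0,"ay":-9.4},{"tx":-6.0,"ty":-0.2,"tz":1.0,"ay":-9.4},{"tx":-5.8,"ty":-0.2,"tz":1.9,"ay":-9.4},{"tx":-5.4,"ty":-0.2,"tz":2.9,"ay":-9.4}]' --claw 100

```text
invalid input
```

Call:
arm_command --rows '[{"tx":-4.8,"ty":-0.2,"tz":-3.8,"ax":0,"ay":-9.4,"az":0},{"tx":-5.4,"ty":-0.2,"tz":-2.9,"ax":0,"ay":-9.4,"az":0},{"tx":-5.8,"ty":-0.2,"tz":-2.0,"ax":0,"ay":-9.4,"az":0},{"tx":-6.0,"ty":-0.2,"tz":-1.0,"ax":0,"ay":-9.4,"az":0},{"tx":-6.1,"ty":-0.2,"tz":0,"ax":0,"ay":-9.4,"az":0},{"tx":-6.0,"ty":-0.2,"tz":1.0,"ax":0,"ay":-9.4,"az":0},{"tx":-5.8,"ty":-0.2,"tz":1.9,"ax":0,"ay":-9.4,"az":0},{"tx":-5.4,"ty":-0.2,"tz":2.9,"ax":0,"ay":-9.4,"az":0}]'

```text
clock: 1.15
tool_pos: [0.4782, -0.1433, 0.4179]
tool_rot: [-1.286, 1.087, -1.087]
ft_force: [1.8, 0.7, 0.2]
finger_gap: 0.0856
```

```bash
sed -i 's/ if v!=0}/}/' plan.py
cat > snap.py <<'E'
import sys
from h import *
from bench import arm
def snap(n,tag):
    s=arm.sense();f=arm.grab_frame(n);f["state"]=s
    pickle.dump(f,open(tag+".pkl","wb"));cv2.imwrite(f"pics/{tag}.png",f["color"][:,:,::-1]);return f
if __name__=="__main__": snap(sys.argv[1],sys.argv[2])
E
python3 - <<'E'
from plan import *; from snap import snap
f=snap("wrist","w1")
s,p,R=now();print(p,R.as_matrix().round(3),s["joint_positions"].round(2))
show(rows(p,R,[.545,.32,.36],mk(68)))
E
```

```text
[ 0.48228787 -0.13410926  0.41917831] [[ 0.182  0.006  0.983]
 [-0.983  0.006  0.182]
 [-0.004 -1.     0.007]] [ 0.55  0.55 -0.57  1.91  0.4   0.79 -0.06]
[{"tx": -5.43, "ty": 0.78, "tz": 1.8, "ax": -0.1, "ay": -7.2, "az": -0.0}, {"tx": -5.17, "ty": 0.77, "tz": 2.47, "ax": -0.1, "ay": -7.2, "az": -0.0}, {"tx": -4.82, "ty": 0.77, "tz": 3.1, "ax": -0.1, "ay": -7.2, "az": -0.0}, {"tx": -4.39, "ty": 0.76, "tz": 3.68, "ax": -0.1, "ay": -7.2, "az": -0.0}, {"tx": -3.89, "ty": 0.75, "tz": 4.2, "ax": -0.1, "ay": -7.2, "az": -0.0}, {"tx": -3.34, "ty": 0.75, "tz": 4.66, "ax": -0.1, "ay": -7.2, "az": -0.0}, {"tx": -2.73, "ty": 0.74, "tz": 5.04, "ax": -0.1, "ay": -7.2, "az": -0.0}, {"tx": -2.07, "ty": 0.73, "tz": 5.34, "ax": -0.1, "ay": -7.2, "az": -0.0}]
```

View pics/w1.png

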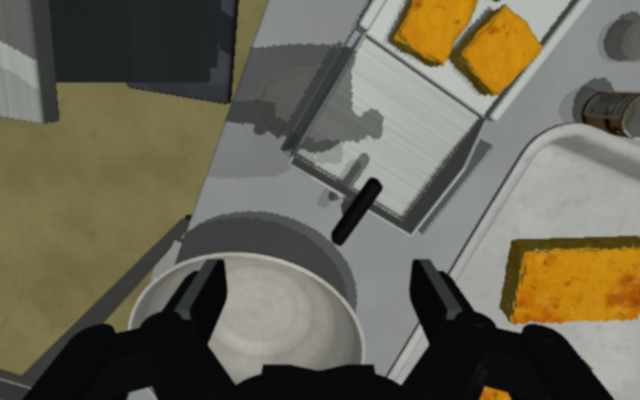

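The wrist view shows the dock with the scoop. Its handle is at (357,212), with two pieces at the top. Now on to the scraper.

Call:
arm_command --rows '[{"tx":-5.4,"ty":0.8,"tz":1.8,"ax":0,"ay":-7.2,"az":0},{"tx":-5.2,"ty":0.8,"tz":2.5,"ax":0,"ay":-7.2,"az":0},{"tx":-4.8,"ty":0.8,"tz":3.1,"ax":0,"ay":-7.2,"az":0},{"tx":-4.4,"ty":0.8,"tz":3.7,"ax":0,"ay":-7.2,"az":0},{"tx":-3.9,"ty":0.8,"tz":4.2,"ax":0,"ay":-7.2,"az":0},{"tx":-3.3,"ty":0.7,"tz":4.7,"ax":0,"ay":-7.2,"az":0},{"tx":-2.7,"ty":0.7,"tz":5.0,"ax":0,"ay":-7.2,"az":0},{"tx":-2.1,"ty":0.7,"tz":5.3,"ax":0,"ay":-7.2,"az":0}]'

```text
clock: 2.2
tool_pos: [0.5444, 0.3216, 0.3572]
tool_rot: [-1.551, 0.279, -0.29]
ft_force: [1.0, 0.0, -0.2]
finger_gap: 0.0855
```

Run:
```python
from plan import *; from snap import snap
f=snap("top","t1");f=snap("wrist","w2");f=snap("wrist","w2b")
s,p,R=now();print(p,R.as_matrix().round(3),s["joint_positions"].round(2),s["clock"])
```

```text
[0.54270484 0.32380141 0.35712081] [[ 0.935  0.005  0.354]
 [-0.354  0.003  0.935]
 [ 0.004 -1.     0.005]] [-0.23  0.84 -0.73  1.58  0.65  0.97  0.04] 2.35
```

View pics/w2b.png

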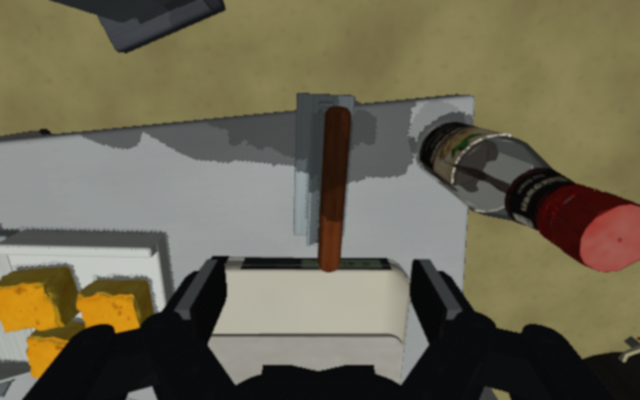

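```bash
cat > scr.py <<'E'
from h import *
import sys
def grip(tag):
    f=pickle.load(open(tag+".pkl","rb"));W=cloud(f);hs=cv2.cvtColor(f["color"],cv2.COLOR_RGB2HSV)
    m=(np.hypot(W[...,0]-.545,W[...,1]-.34)<.09)&(hs[...,0]<14)&(hs[...,1]>100)&(W[...,2]>.055)&(W[...,2]<.11)
    P=W[m];c=P.mean(0);d=np.linalg.svd(P[:,:2]-c[:2],full_matrices=False)[2][0];d=d*np.sign(d[0])
    s=(P[:,:2]-c[:2])@d;e=np.percentile(s,[1,99])
    top=P[:,2]>np.percentile(P[:,2],50)
    print(tag,m.sum(),"mid",(c[:2]+d*e.mean()).round(4),"len",np.ptp(e).round(3),"yaw",np.degrees(np.arctan2(d[1],d[0])).round(2),"ztop",np.percentile(P[:,2],95).round(4), "z along",[P[(s>a)&(s<a+.02),2].max().round(4) for a in np.arange(-.06,.06,.02)])
    return c,d,W,hs
if __name__=="__main__":
    for t in sys.argv[1:]:
        c,d,W,hs=grip(t);n=np.array([-d[1],d[0]])
        r=W[...,:2]-c[:2];s=r@d;t_=r@n
        for lo,hi in((.0,.004),(.004,.009),(.01,.05),(.04,.06),(.058,.066)):
            k=(abs(s)<.055)&(abs(t_)<.04)&(W[...,2]>lo)&(W[...,2]<hi)
            if k.any(): print(lo,k.sum(),np.percentile(t_[k],[2,10,25,50,75,90,98]).round(4))
        k=(W[...,2]>.05)&(t_>.05)&(t_<.2)&(abs(s)<.1); 
        if k.any(): print("bottle",W[k].min(0).round(3),W[k].max(0).round(3))
E
python3 scr.py w2 w2b t1 top0 scene0
python3 - <<'E'
from fit import *
for ns in (["t1"],["w2b"],["w1"]):
    P,C=load(ns);b=station(P,C);print(ns,b.x.round(4),b.fun)
E
```

```text
w2 3734 mid [0.5456 0.3413] len 0.129 yaw -23.18 ztop 0.0912 z along [np.float64(0.0924), np.float64(0.0924), np.float64(0.0921), np.float64(0.0923), np.float64(0.0923), np.float64(0.0922)]
0.0 1014 [-0.0395 -0.037   0.0224  0.0283  0.034   0.0377  0.0396]
0.004 1909 [-0.0345 -0.033  -0.0303 -0.0258 -0.0212  0.0186  0.0202]
0.01 546 [-0.0141 -0.0135 -0.0128 -0.0118 -0.0108 -0.0101 -0.0097]
0.04 1371 [-0.0197 -0.0189 -0.0174 -0.015  -0.0124 -0.0108 -0.0099]
bottle [0.538 0.385 0.05 ] [0.593 0.478 0.27 ]
w2b 3767 mid [0.5457 0.3414] len 0.129 yaw -23.25 ztop 0.0912 z along [np.float64(0.0924), np.float64(0.0927), np.float64(0.092), np.float64(0.0921), np.float64(0.092), np.float64(0.0923)]
0.0 1060 [-0.0393 -0.0372  0.0225  0.0286  0.0343  0.0379  0.0396]
0.004 1857 [-0.0346 -0.0331 -0.0305 -0.026  -0.0215  0.0163  0.0202]
0.01 552 [-0.014  -0.0134 -0.0127 -0.0116 -0.0105 -0.0098 -0.0078]
0.04 1350 [-0.0197 -0.0189 -0.0175 -0.015  -0.0124 -0.0108 -0.0099]
bottle [0.538 0.384 0.05 ] [0.592 0.479 0.27 ]
['t1'] [  0.5751  -0.036  -22.9674] 2.660566720271493
['w2b'] [  0.5765  -0.0361 -21.
[... 177 characters left out ...]
grip(t);n=np.array([-d[1],d[0]])
             ~~~~^^^
  File "scr.py", line 9, in grip
    print(tag,m.sum(),"mid",(c[:2]+d*e.mean()).round(4),"len",np.ptp(e).round(3),"yaw",np.degrees(np.arctan2(d[1],d[0])).round(2),"ztop",np.percentile(P[:,2],95).round(4), "z along",[P[(s>a)&(s<a+.02),2].max().round(4) for a in np.arange(-.06,.06,.02)])
                                                                                                                                                                                       ~~~~~~~~~~~~~~~~~~~~~~~~^^
    return umr_maximum(a, axis, None, out, keepdims, initial, where)
ValueError: zero-size array to reduction operation maximum which has no identity
```

Run:
```python
from plan import *
f=pickle.load(open("w2b.pkl","rb"));W=cloud(f);g=np.array([.546,.342]);d=np.array([.919,-.394]);n=np.array([.394,.919])
r=W[...,:2]-g;s=r@d;t=r@n
for lo in np.arange(.02,.3,.04):
    k=(W[...,2]>lo)&(W[...,2]<lo+.04)&(t>.045)&(t<.2)&(abs(s)<.15)
    if k.sum()>5: print(lo.round(2),k.sum(),"s",np.percentile(s[k],[2,98]).round(3),"t",np.percentile(t[k],[2,98]).round(3))
s,p,R=now();R1=mk(66.8)
print(p)
T=np.array([.546,.342,.237]);mid=T+[0,0,.06]
show(rows(p,R,mid,R1,4)); show(rows(mid,R1,T,R1,4))
```

```text
0.02 3331 s [-0.053  0.148] t [0.046 0.107]
0.06 1648 s [-0.054 -0.007] t [0.083 0.114]
0.1 3906 s [-0.052 -0.004] t [0.084 0.121]
0.14 3602 s [-0.043 -0.012] t [0.094 0.116]
0.18 6375 s [-0.041 -0.011] t [0.096 0.122]
0.22 3670 s [-0.014  0.007] t [0.045 0.058]
0.26 1722 s [-0.014 -0.009] t [0.045 0.057]
[0.54270484 0.32380141 0.35712081]
[{"tx": -0.09, "ty": 1.5, "tz": 0.45, "ax": -0.1, "ay": 0.6, "az": 0.1}, {"tx": -0.09, "ty": 1.51, "tz": 0.45, "ax": -0.1, "ay": 0.6, "az": 0.1}, {"tx": -0.1, "ty": 1.5, "tz": 0.45, "ax": -0.1, "ay": 0.6, "az": 0.1}, {"tx": -0.09, "ty": 1.51, "tz": 0.45, "ax": -0.1, "ay": 0.6, "az": 0.1}]
[{"tx": 0.0, "ty": 1.5, "tz": 0.0, "ax": 0.0, "ay": 0.0, "az": 0.0}, {"tx": 0.0, "ty": 1.5, "tz": 0.0, "ax": 0.0, "ay": 0.0, "az": 0.0}, {"tx": 0.0, "ty": 1.5, "tz": 0.0, "ax": 0.0, "ay": 0.0, "az": 0.0}, {"tx": 0.0, "ty": 1.5, "tz": 0.0, "ax": 0.0, "ay": 0.0, "az": 0.0}]
```

Call:
arm_command --rows '[{"tx":-0.1,"ty":1.5,"tz":0.4,"ax":-0.1,"ay":0.6,"az":0.1},{"tx":-0.1,"ty":1.5,"tz":0.5,"ax":-0.1,"ay":0.6,"az":0.1},{"tx":-0.1,"ty":1.5,"tz":0.4,"ax":-0.1,"ay":0.6,"az":0.1},{"tx":-0.1,"ty":1.5,"tz":0.5,"ax":-0.1,"ay":0.6,"az":0.1},{"tx":0,"ty":1.5,"tz":0,"ax":0,"ay":0,"az":0},{"tx":0,"ty":1.5,"tz":0,"ax":0,"ay":0,"az":0},{"tx":0,"ty":1.0,"tz":0,"ax":0,"ay":0,"az":0},{"tx":0,"ty":0.5,"tz":0,"ax":0,"ay":0,"az":0}]'

```text
clock: 3.35
tool_pos: [0.5473, 0.337, 0.2432]
tool_rot: [-1.555, 0.328, -0.322]
ft_force: [1.1, -1.0, -0.1]
finger_gap: 0.0855
```

```bash
python3 - <<'E'
from plan import *; from snap import snap
f=snap("wrist","w3")
s,p,R=now();print(p,R.as_matrix().round(3),s["joint_positions"].round(2),s["clock"])
show(rows(p,R,[.546,.342,.237],mk(66.8),2))
E
python3 scr.py w3
```

```text
[0.54713434 0.33689089 0.24272913] [[ 0.916 -0.006  0.402]
 [-0.402 -0.008  0.916]
 [-0.002 -1.    -0.01 ]] [-0.3   0.99 -0.63  1.6   0.75  0.81 -0.1 ] 3.4
[{"tx": -0.15, "ty": 0.28, "tz": 0.21, "ax": 0.3, "ay": -0.3, "az": -0.1}, {"tx": -0.16, "ty": 0.29, "tz": 0.22, "ax": 0.3, "ay": -0.3, "az": -0.1}]
w3 10188 mid [0.5385 0.3449] len 0.115 yaw -23.28 ztop 0.0911 z along [np.float64(0.0926), np.float64(0.0921), np.float64(0.0922), np.float64(0.0925), np.float64(0.0921), np.float64(0.0922)]
0.0 1804 [-0.0393 -0.0371  0.0228  0.0285  0.0344  0.0377  0.0396]
0.004 4346 [-0.035  -0.0334 -0.0306 -0.026   0.0079  0.0182  0.0197]
0.01 984 [-0.0145 -0.014  -0.0135 -0.0128 -0.012  -0.0062 -0.0026]
0.04 2789 [-0.0202 -0.0194 -0.0181 -0.0162 -0.0142 -0.0129 -0.0122]
bottle [0.537 0.382 0.05 ] [0.588 0.474 0.155]
```

View pics/w3.png

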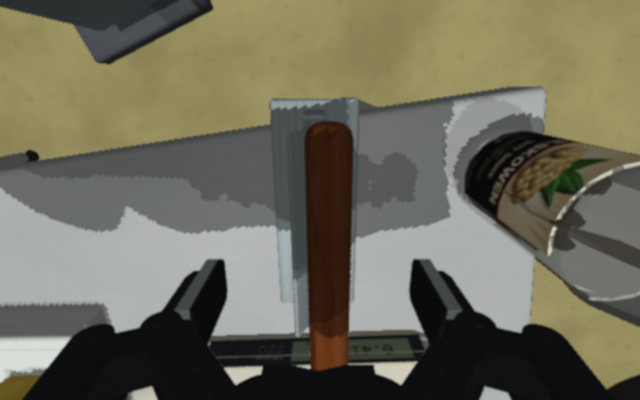

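The rod lies between the fingers, at column 330 against a jaw centre of 318. I centre on it and close.

Call:
arm_command --rows '[{"tx":-0.1,"ty":0.3,"tz":0.2,"ax":0.3,"ay":-0.2,"az":0},{"tx":-0.2,"ty":0.3,"tz":0.3,"ax":0.3,"ay":-0.2,"az":0},{"tx":0,"ty":0,"tz":0,"ax":0,"ay":0,"az":0},{"tx":0,"ty":0,"tz":0,"ax":0,"ay":0,"az":0},{"tx":0,"ty":0,"tz":0,"ax":0,"ay":0,"az":0},{"tx":0,"ty":0,"tz":0,"ax":0,"ay":0,"az":0},{"tx":0,"ty":0,"tz":0,"ax":0,"ay":0,"az":0},{"tx":0,"ty":0,"tz":0,"ax":0,"ay":0,"az":0}]' --claw 0

```text
clock: 4.4
tool_pos: [0.5462, 0.3426, 0.2379]
tool_rot: [-1.546, 0.32, -0.318]
ft_force: [-0.8, -0.2, -0.4]
finger_gap: 0.0193
```

```bash
python3 - <<'E'
from plan import *; from snap import snap
f=snap("wrist","w4")
s,p,R=now();print(p,R.as_matrix().round(4),s["joint_positions"].round(2),s["clock"],s["ft_force"],s["finger_gap"])
pickle.dump((p,R.as_rotvec()),open("grasp.pkl","wb"))
E
python3 scr.py w4
```

```text
[0.54624926 0.34259323 0.23785391] [[ 9.185e-01 -6.000e-04  3.955e-01]
 [-3.955e-01  1.200e-03  9.185e-01]
 [-1.000e-03 -1.000e+00  8.000e-04]] [-0.31  1.   -0.63  1.6   0.76  0.8  -0.1 ] 4.45 [-1.21916714 -0.0219653   0.29516073] 0.019415452351663438
w4 10411 mid [0.5354 0.3479] len 0.108 yaw -23.1 ztop 0.0908 z along [np.float64(0.092), np.float64(0.0921), np.float64(0.0922), np.float64(0.0923), np.float64(0.0922), np.float64(0.0918)]
0.0 1837 [-0.0395 -0.0331  0.0217  0.0281  0.0341  0.0375  0.0395]
0.004 4417 [-0.0364 -0.0348 -0.032  -0.0226  0.0086  0.0164  0.0182]
0.01 956 [-0.016  -0.0154 -0.0148 -0.0139 -0.0117 -0.0061 -0.0034]
0.04 2040 [-0.0217 -0.0209 -0.0196 -0.0175 -0.0154 -0.0141 -0.0127]
bottle [0.537 0.393 0.05 ] [0.585 0.474 0.15 ]
```

View pics/w4.png

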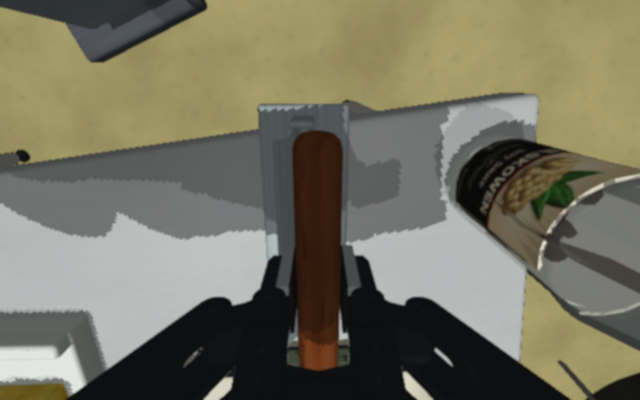

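Run:
```python
from fit import *
P,C=load(["top0","scene0"]);a=np.radians(-22.4);d=P[:,:2]-[.5755,-.0355]
x=d@[np.cos(a),np.sin(a)];y=d@[-np.sin(a),np.cos(a)]
print("y\\x",np.arange(-24,16,2))
for yy in np.arange(.40,-.02,-.02):
    print(yy.round(2),[int(1000*np.percentile(P[k,2],97)) if (k:=(x>xx)&(x<=xx+.02)&(y>yy-.02)&(y<=yy)).sum()>2 else -1 for xx in np.arange(-.24,.16,.02)])
```

```text
y\x [-24 -22 -20 -18 -16 -14 -12 -10  -8  -6  -4  -2   0   2   4   6   8  10
  12  14]
0.4 [3, 3, 3, 4, 5, 4, 3, 50, 51, 51, 51, 65, 133, 135, 134, 130, 128, 134, 134, 131]
0.38 [2, 3, 3, 4, 4, 4, 3, 47, 51, 51, 51, 65, 133, 130, 93, 80, 77, 85, 125, 133]
0.36 [91, 92, 91, 91, 92, 91, 91, 51, 51, 51, 52, 131, 133, 95, 75, 70, 67, 70, 85, 132]
0.34 [91, 92, 91, 93, 93, 93, 93, 45, 51, 51, 52, 132, 132, 85, 70, 67, 64, 67, 85, 128]
0.32 [11, 55, 55, 57, 56, 56, 53, 50, 51, 51, 51, 133, 132, 85, 69, 63, 67, 67, 83, 124]
0.3 [1, 4, 3, 3, 4, 3, 3, 49, 50, 52, 51, 130, 134, 101, 70, 66, 68, 73, 88, 133]
0.28 [1, 3, 4, 3, 4, 3, 4, 41, 51, 52, 51, 65, 134, 133, 76, 82, 82, 95, 131, 135]
0.26 [-5, 3, 4, 3, 5, 4, 5, 32, 50, 51, 52, 65, 66, 133, 134, 133, 132, 134, 134, 133]
0.24 [-837, 2, 3, 4, 4, 4, 4, 43, 50, 52, 52, 65, 66, 64, 134, 134, 135, 132, 67, 66]
0.22 [-834, 2, 3, 3, 3, 3, 3, 4, 50, 51, 51, 62, 65, 64, 66, 66, 66, 65, 66, 65]
0.2 [-836, 2, 4, 3, 3, 4, 5, 3, 3, 44, 45, 25, 29, 0, 6, 3, 3, 4, 3, 5]
0.18 [-837, 2, 4, 3, 3, 3, 4, 15, 17, 21, 15, 20, 19, 4, 18, 19, 27, 4, 5, 81]
0.16 [-839, 0, 3, 3, 3, 4, 3, 36, 33, 51, 57, 57, 56, 25, 24, 35, 37, 2, 3, 89]
0.14 [-840, 0, 3, 3, 2, 3, 4, 36, 34, 55, 58, 58, 57, 26, 23, 35, 36, 4, 4, 84]
0.12 [-841, 0, 2, 4, 4, 3, 4, 37, 34, 55, 57, 56, 56, 26, 23, 33, 36, 3, 3, 3]
0.1 [-836, -3, 3, 3, 3, 3, 3, 37, 34, 55, 56, 56, 55, 54, 27, 33, 36, 3, 3, 5]
0.08 [-839, -841, 3, 3, 3, 4, 3, 36, 44, 58, 59, 59, 57, 58, 58, 55, 36, 2, 5, 4]
0.06 [-841, -835, 2, 3, 3, 3, 4, 36, 51, 60, 60, 58, 58, 58, 58, 57, 35, 3, 3, 40]
0.04 [-839, -842, 2, 3, 3, 3, 3, 36, 34, 60, 59, 60, 57, 57, 58, 55, 37, 3, 38, 43]
0.02 [-830, -828, 1, 3, 3, 3, 4, 36, 33, 58, 60, 59, 24, 27, 47, 36, 34, 3, 43, 42]
-0.0 [-835, -836, 2, 2, 3, 4, 4, 37, 37, 21, 24, 21, 22, 22, 23, 40, 37, 4, 42, 41]
```

```bash
cat >> plan.py <<'E'
S0=np.array([.5755,-.0355]);SY=-22.4;A_=np.radians(SY);EX=np.array([np.cos(A_),np.sin(A_)]);EY=np.array([-np.sin(A_),np.cos(A_)])
def st(x,y,z): return np.r_[S0+x*EX+y*EY,z]
def chain(p,R,way):
    out=[]
    for (p1,R1,n) in way:
        r=rows(p,R,p1,R1,n);out+=r
        p=p1;R=R1
    for i in range(0,len(out),8): show(out[i:i+8])
E
python3 - <<'E'
from plan import *
s,p,R=now();R1=mk(67.6);up=p+[0,0,.085]
chain(p,R,[(up,R,3),(st(-.15,.18,.323),R1,5),(st(0,.18,.323),R1,5),(st(0,.18,.2570),R1,3)])
E
```

```text
[{"tx": -0.0, "ty": -2.83, "tz": 0.0, "ax": 0.0, "ay": 0.0, "az": 0.0}, {"tx": -0.01, "ty": -2.84, "tz": 0.0, "ax": 0.0, "ay": 0.0, "az": 0.0}, {"tx": 0.0, "ty": -2.83, "tz": 0.01, "ax": 0.0, "ay": 0.0, "az": 0.0}, {"tx": 0.47, "ty": -0.01, "tz": -3.16, "ax": -0.0, "ay": -0.2, "az": -0.0}, {"tx": 0.46, "ty": -0.0, "tz": -3.16, "ax": -0.0, "ay": -0.2, "az": -0.0}, {"tx": 0.45, "ty": -0.01, "tz": -3.17, "ax": -0.0, "ay": -0.2, "az": -0.0}, {"tx": 0.44, "ty": -0.0, "tz": -3.17, "ax": -0.0, "ay": -0.2, "az": -0.0}, {"tx": 0.43, "ty": -0.01, "tz": -3.16, "ax": -0.0, "ay": -0.2, "az": -0.0}]
[{"tx": 3.0, "ty": 0.0, "tz": 0.0, "ax": 0.0, "ay": 0.0, "az": 0.0}, {"tx": 3.0, "ty": 0.0, "tz": 0.0, "ax": 0.0, "ay": 0.0, "az": 0.0}, {"tx": 3.0, "ty": 0.0, "tz": 0.0, "ax": 0.0, "ay": 0.0, "az": 0.0}, {"tx": 3.0, "ty": 0.0, "tz": 0.0, "ax": 0.0, "ay": 0.0, "az": 0.0}, {"tx": 3.0, "ty": 0.0, "tz": 0.0, "ax": 0.0, "ay": 0.0, "az": 0.0}, {"tx": 0.0, "ty": 2.2, "tz": 0.0, "ax": 0.0, "ay": 0.0, "az": 0.0}, {"tx": 0.0, "ty": 2.2, "tz": 0.0, "ax": 0.0, "ay": 0.0, "az": 0.0}, {"tx": 0.0, "ty": 2.2, "tz": 0.0, "ax": 0.0, "ay": 0.0, "az": 0.0}]
```

Call:
arm_command --rows '[{"tx":0,"ty":-2.8,"tz":0,"ax":0,"ay":0,"az":0},{"tx":0,"ty":-2.8,"tz":0,"ax":0,"ay":0,"az":0},{"tx":0,"ty":-2.8,"tz":0,"ax":0,"ay":0,"az":0},{"tx":0.5,"ty":0,"tz":-3.2,"ax":0,"ay":-0.2,"az":0},{"tx":0.5,"ty":0,"tz":-3.2,"ax":0,"ay":-0.2,"az":0},{"tx":0.5,"ty":0,"tz":-3.2,"ax":0,"ay":-0.2,"az":0},{"tx":0.4,"ty":0,"tz":-3.2,"ax":0,"ay":-0.2,"az":0},{"tx":0.4,"ty":0,"tz":-3.2,"ax":0,"ay":-0.2,"az":0}]'

```text
clock: 5.45
tool_pos: [0.5053, 0.1871, 0.3233]
tool_rot: [-1.536, 0.3, -0.303]
ft_force: [0.2, -1.4, -1.0]
finger_gap: 0.0196
```

Run:
```python
from plan import *; from snap import snap
f=snap("scene","s2");f=snap("wrist","w5")
s,p,R=now();print(p,R.as_matrix().round(4),s["joint_positions"].round(2),s["clock"],s["finger_gap"])
R1=mk(67.6)
chain(p,R,[(st(0,.18,.323),R1,5),(st(0,.18,.2570),R1,3)])
cv2.imwrite("pics/s2c.png",cv2.resize(cv2.imread("pics/s2.png")[150:300,190:440],None,fx=3,fy=3,interpolation=cv2.INTER_CUBIC))
```

```text
[0.50499317 0.18365744 0.32245092] [[ 0.9253  0.0018  0.3793]
 [-0.3793  0.007   0.9252]
 [-0.001  -1.      0.0071]] [-0.02  0.78 -0.7   1.9   0.73  0.74  0.03] 5.55 0.019544800268939233
[{"tx": 2.97, "ty": -0.01, "tz": 0.08, "ax": -0.1, "ay": 0.0, "az": -0.0}, {"tx": 2.98, "ty": -0.02, "tz": 0.08, "ax": -0.1, "ay": 0.0, "az": -0.0}, {"tx": 2.97, "ty": -0.01, "tz": 0.08, "ax": -0.1, "ay": 0.0, "az": -0.0}, {"tx": 2.98, "ty": -0.01, "tz": 0.08, "ax": -0.1, "ay": 0.0, "az": -0.0}, {"tx": 2.97, "ty": -0.02, "tz": 0.08, "ax": -0.1, "ay": 0.0, "az": -0.0}, {"tx": 0.0, "ty": 2.2, "tz": 0.0, "ax": 0.0, "ay": 0.0, "az": 0.0}, {"tx": 0.0, "ty": 2.2, "tz": 0.0, "ax": 0.0, "ay": 0.0, "az": 0.0}, {"tx": 0.0, "ty": 2.2, "tz": 0.0, "ax": 0.0, "ay": 0.0, "az": 0.0}]
```

View pics/s2c.png

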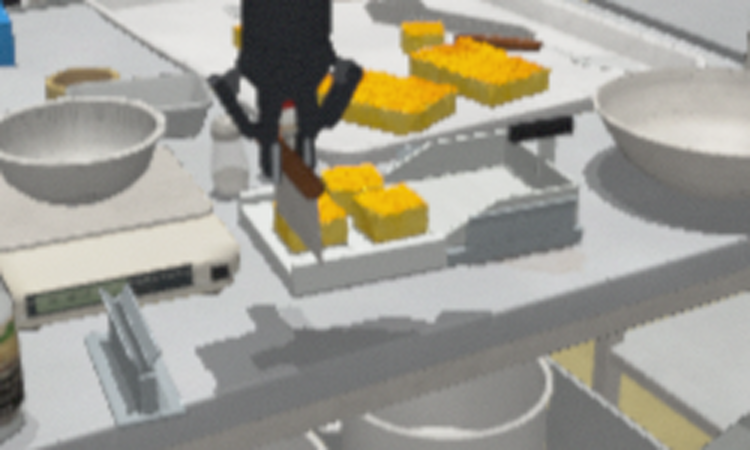

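View pics/w5.png

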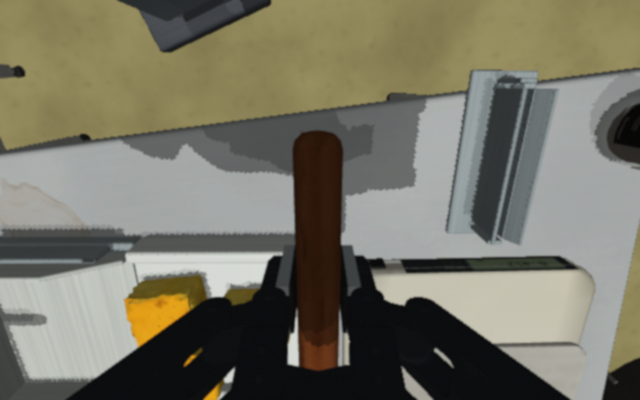

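The scraper is held. The blade shows in the crop from (275,150) to (322,262), and the empty stand is clear at wrist pixel (500,160). I measure the slot and the blade.

Run:
```python
from plan import *
# stand from w5,s2
d=np.array([.919,-.394]);n=np.array([.394,.919]);g=np.array([.5463,.3426])
for tag in("w5","s2"):
    f=pickle.load(open(tag+".pkl","rb"));W=cloud(f);r=W[...,:2]-g;s=r@d;t=r@n
    for lo,hi in((.003,.009),(.012,.04),(.04,.05),(.05,.062)):
        k=(abs(s)<.1)&(abs(t)<.06)&(W[...,2]>lo)&(W[...,2]<hi)
        if k.sum()>5: print(tag,lo,k.sum(),"t",np.percentile(t[k],[1,10,25,50,75,90,99]).round(4),"s",np.percentile(s[k],[1,99]).round(4))
    # top lips: per-s t extents for yaw
    k=(abs(s)<.1)&(abs(t)<.03)&(W[...,2]>.045)&(W[...,2]<.062)
    print("lip lin fit",[ (round(a,2),np.percentile(t[k&(s>a)&(s<a+.03)],[3,97]).round(4).tolist()) for a in np.arange(-.08,.06,.03) if (k&(s>a)&(s<a+.03)).sum()>5])
f=pickle.load(open("s2.pkl","rb"));W=cloud(f);c=f["color"];hs=cv2.cvtColor(c,cv2.COLOR_RGB2HSV)
ss=f["state"];p=ss["tool_pos"];R=Ro.from_rotvec(ss["tool_rot"])
L=R.inv().apply((W.reshape(-1,3)-p)).reshape(W.shape)  # tool frame
for lo in np.arange(.14,.245,.01):
    k=(abs(L[...,0])<.066)&(abs(L[...,2])<.04)&(L[...,1]>lo)&(L[...,1]<lo+.01)
    if k.sum()>4: print("tool y",lo.round(3),k.sum(),"z",np.percentile(L[k][:,2],[5,25,50,75,95]).round(4),"x",np.percentile(L[k][:,0],[2,98]).round(3))
```

```text
w5 0.003 4908 t [-0.0368 -0.0351 -0.0311 -0.0244 -0.0176 -0.0142  0.0149] s [-0.0718  0.0748]
w5 0.012 4680 t [-0.0549 -0.016  -0.0153 -0.0149 -0.007   0.0131  0.0554] s [-0.065   0.0959]
w5 0.04 4302 t [-0.0566 -0.0269 -0.0126 -0.0048 -0.0017  0.0343  0.0577] s [-0.0575  0.0997]
w5 0.05 2675 t [-0.0217 -0.0207 -0.019  -0.0007  0.001   0.0021  0.0037] s [-0.0577  0.0613]
lip lin fit [(np.float64(-0.08), [-0.0213, 0.0026]), (np.float64(-0.05), [-0.0213, 0.0027]), (np.float64(-0.02), [-0.0212, 0.0028]), (np.float64(0.01), [-0.0211, 0.0031]), (np.float64(0.04), [-0.021, 0.0031])]
s2 0.003 521 t [-0.0579 -0.034  -0.0223  0.0047  0.0161  0.0293  0.0578] s [-0.0743  0.0981]
s2 0.012 427 t [-0.0579 -0.0403 -0.0106 -0.0015  0.0218  0.0454  0.0581] s [-0.0675  0.0997]
s2 0.04 261 t [-0.0587 -0.0418 -0.0141 -0.0102  0.0155  0.0426  0.0584] s [-0.0659  0.0992]
s2 0.05 197 t [-0.0515 -0.0196 -0.017  -0.0135  0.0028  0.0186  0.0528] s [-0.0602  0.0986]
lip lin fit [(np.float64(-0.08), [-0.0182, 0.0032]), (np.float64(-0.05), [-0.0198, 0.0043]), (np.float64(-0.02), [-0.0196, 0.0044]), (np.float64(0.01), [-0.02, 0.0042]), (np.float64(0.04), [-0.0196, 0.0043])]
tool y 0.14 133 z [-0.0131 -0.0032  0.0019  0.0081  0.0228] x [-0.063  0.02 ]
tool y 0.15 94 z [-0.0181  0.0012  0.0096  0.0149  0.0235] x [-0.066  0.009]
tool y 0.16 26 z [-0.0189  0.007   0.0124  0.0159  0.0206] x [-0.064  0.029]
tool y 0.17 13 z [-0.006  -0.0052 -0.0043 -0.0039  0.0161] x [-0.056  0.004]
tool y 0.18 40 z [-0.0059 -0.0054 -0.0051 -0.0046 -0.0044] x [-0.057  0.028]
tool y 0.19 42 z [-0.0069 -0.0066 -0.0062 -0.0055 -0.0051] x [-0.058  0.042]
tool y 0.2 51 z [-0.008  -0.0074 -0.0068 -0.0062 -0.0059] x [-0.055  0.059]
tool y 0.21 44 z [-0.0086 -0.0081 -0.0077 -0.0071 -0.0065] x [-0.053  0.058]
tool y 0.22 48 z [-0.0099 -0.0093 -0.0088 -0.0084 -0.0078] x [-0.058  0.059]
```

Call:
arm_command --rows '[{"tx":3.0,"ty":0,"tz":0.1,"ax":-0.1,"ay":0,"az":0},{"tx":3.0,"ty":0,"tz":0.1,"ax":-0.1,"ay":0,"az":0},{"tx":3.0,"ty":0,"tz":0.1,"ax":-0.1,"ay":0,"az":0},{"tx":3.0,"ty":0,"tz":0.1,"ax":-0.1,"ay":0,"az":0},{"tx":3.0,"ty":0,"tz":0.1,"ax":-0.1,"ay":0,"az":0},{"tx":0,"ty":2.2,"tz":0,"ax":0,"ay":0,"az":0},{"tx":0,"ty":2.2,"tz":0,"ax":0,"ay":0,"az":0},{"tx":0,"ty":1.9,"tz":0,"ax":0,"ay":0,"az":0}]'

```text
clock: 6.55
tool_pos: [0.6508, 0.1354, 0.2576]
tool_rot: [-1.542, 0.3, -0.304]
ft_force: [-0.2, -0.1, -1.4]
finger_gap: 0.0195
```

Run:
```python
from plan import *; from snap import snap
f=snap("scene","s3");f=snap("wrist","w6")
s,p,R=now();print(p,R.as_matrix().round(4),s["joint_positions"].round(2),s["clock"],s["ft_force"])
d=p[:2]-S0;print("station TCP",d@EX,d@EY)
cv2.imwrite("pics/s3c.png",cv2.resize(cv2.imread("pics/s3.png")[150:300,190:440],None,fx=3,fy=3,interpolation=cv2.INTER_CUBIC))
R1=mk(67.6);
chain(p,R,[(st(0,.1815,.256),R1,1),(st(0,.07,.256),R1,7),(st(0,-.003,.256),R1,8)])
```

```text
[0.64982546 0.13495235 0.25614137] [[ 9.269e-01 -9.000e-04  3.753e-01]
 [-3.753e-01  5.500e-03  9.269e-01]
 [-2.900e-03 -1.000e+00  4.800e-03]] [ 0.07  1.01 -0.68  1.53  0.76  0.88  0.3 ] 6.65 [ 0.35300138 -0.97732141 -0.51833386]
station TCP 0.0037629712473259674 0.1859142751283288
[{"tx": -0.38, "ty": 0.01, "tz": -0.44, "ax": -0.3, "ay": 0.4, "az": -0.2}, {"tx": -0.0, "ty": 0.0, "tz": -1.59, "ax": 0.0, "ay": 0.0, "az": 0.0}, {"tx": -0.0, "ty": 0.0, "tz": -1.6, "ax": 0.0, "ay": 0.0, "az": 0.0}, {"tx": -0.0, "ty": 0.0, "tz": -1.59, "ax": 0.0, "ay": 0.0, "az": 0.0}, {"tx": -0.0, "ty": 0.0, "tz": -1.59, "ax": 0.0, "ay": 0.0, "az": 0.0}, {"tx": -0.0, "ty": 0.0, "tz": -1.59, "ax": 0.0, "ay": 0.0, "az": 0.0}, {"tx": -0.0, "ty": 0.0, "tz": -1.6, "ax": 0.0, "ay": 0.0, "az": 0.0}, {"tx": -0.0, "ty": 0.0, "tz": -1.59, "ax": 0.0, "ay": 0.0, "az": 0.0}]
[{"tx": -0.0, "ty": 0.0, "tz": -0.91, "ax": 0.0, "ay": 0.0, "az": 0.0}, {"tx": 0.0, "ty": 0.0, "tz": -0.91, "ax": 0.0, "ay": 0.0, "az": 0.0}, {"tx": 0.0, "ty": 0.0, "tz": -0.92, "ax": 0.0, "ay": 0.0, "az": 0.0}, {"tx": 0.0, "ty": 0.0, "tz": -0.91, "ax": 0.0, "ay": 0.0, "az": 0.0}, {"tx": -0.0, "ty": 0.0, "tz": -0.91, "ax": 0.0, "ay": 0.0, "az": 0.0}, {"tx": -0.0, "ty": 0.0, "tz": -0.92, "ax": 0.0, "ay": 0.0, "az": 0.0}, {"tx": 0.0, "ty": 0.0, "tz": -0.91, "ax": 0.0, "ay": 0.0, "az": 0.0}, {"tx": 0.0, "ty": 0.0, "tz": -0.91, "ax": 0.0, "ay": 0.0, "az": 0.0}]
```

View pics/s3c.png

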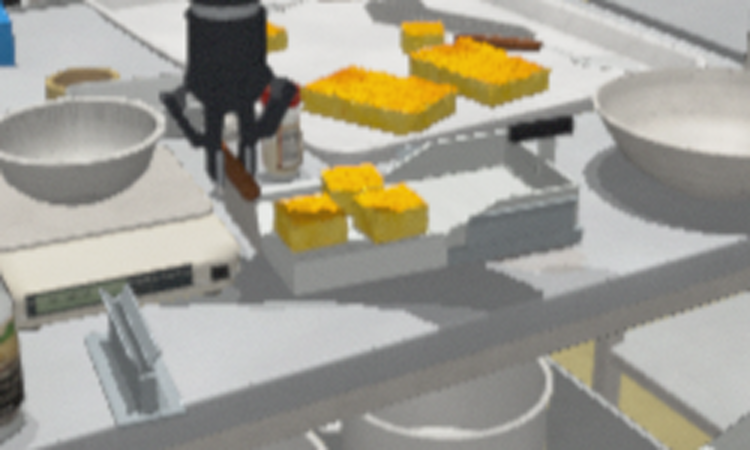

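View pics/w6.png

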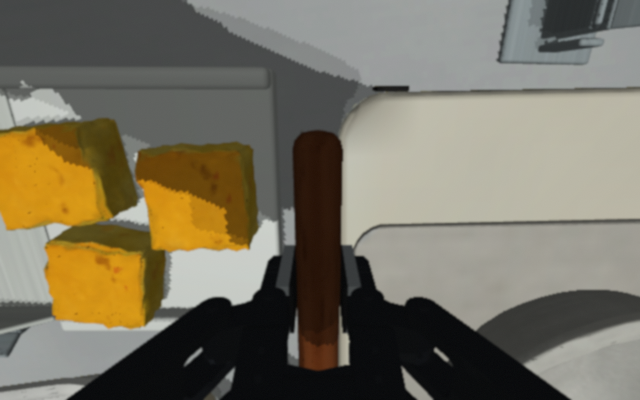

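The blade edge is behind the board end, and the pieces are ahead of it at wrist columns 50–250. I sweep.

Call:
arm_command --rows '[{"tx":-0.4,"ty":0,"tz":-0.4,"ax":-0.3,"ay":0.4,"az":-0.2},{"tx":0,"ty":0,"tz":-1.6,"ax":0,"ay":0,"az":0},{"tx":0,"ty":0,"tz":-1.6,"ax":0,"ay":0,"az":0},{"tx":0,"ty":0,"tz":-1.6,"ax":0,"ay":0,"az":0},{"tx":0,"ty":0,"tz":-1.6,"ax":0,"ay":0,"az":0},{"tx":0,"ty":0,"tz":-1.6,"ax":0,"ay":0,"az":0},{"tx":0,"ty":0,"tz":-1.6,"ax":0,"ay":0,"az":0},{"tx":0,"ty":0,"tz":-1.6,"ax":0,"ay":0,"az":0}]'

```text
clock: 7.65
tool_pos: [0.5987, 0.0245, 0.2588]
tool_rot: [-1.543, 0.304, -0.31]
ft_force: [0.2, 1.1, -0.6]
finger_gap: 0.0193
```

Run:
```python
from plan import *; from snap import snap
f=snap("scene","s4");f=snap("wrist","w7")
s,p,R=now();print(p,R.as_matrix().round(4),s["joint_positions"].round(2),s["clock"],s["ft_force"])
d=p[:2]-S0;print("station TCP",d@EX,d@EY)
cv2.imwrite("pics/s4c.png",cv2.resize(cv2.imread("pics/s4.png")[150:300,190:440],None,fx=3,fy=3,interpolation=cv2.INTER_CUBIC))
R1=mk(67.6);
chain(p,R,[(st(0,-.003,.256),R1,8)])
```

```text
[0.59836357 0.02221173 0.25828566] [[ 9.233e-01  3.000e-03  3.841e-01]
 [-3.841e-01  5.000e-04  9.233e-01]
 [ 2.500e-03 -1.000e+00  1.700e-03]] [ 0.25  0.93 -0.67  1.75  0.81  0.76  0.34] 7.75 [-0.24954226 -0.06366479 -1.10225371]
station TCP -0.0008538104411418736 0.062069784422496575
[{"tx": 0.01, "ty": 0.03, "tz": -0.81, "ax": -0.0, "ay": -0.0, "az": 0.0}, {"tx": 0.02, "ty": 0.02, "tz": -0.82, "ax": -0.0, "ay": -0.0, "az": 0.0}, {"tx": 0.01, "ty": 0.03, "tz": -0.81, "ax": -0.0, "ay": -0.0, "az": 0.0}, {"tx": 0.01, "ty": 0.03, "tz": -0.81, "ax": -0.0, "ay": -0.0, "az": 0.0}, {"tx": 0.02, "ty": 0.03, "tz": -0.82, "ax": -0.0, "ay": -0.0, "az": 0.0}, {"tx": 0.01, "ty": 0.02, "tz": -0.81, "ax": -0.0, "ay": -0.0, "az": 0.0}, {"tx": 0.01, "ty": 0.03, "tz": -0.81, "ax": -0.0, "ay": -0.0, "az": 0.0}, {"tx": 0.02, "ty": 0.03, "tz": -0.82, "ax": -0.0, "ay": -0.0, "az": 0.0}]
```

View pics/s4c.png

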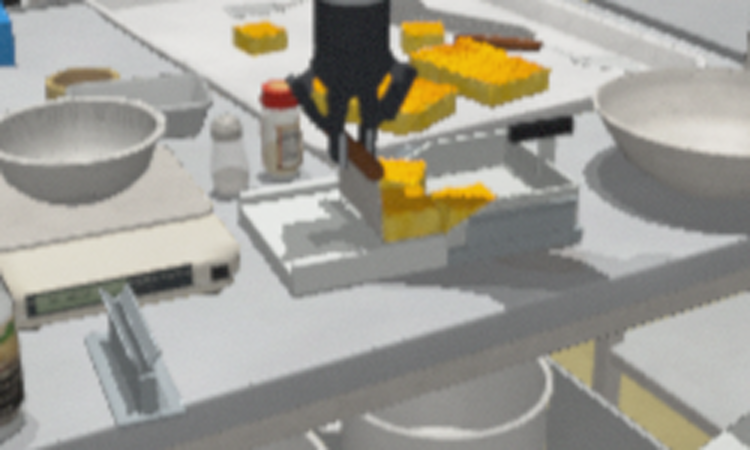

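View pics/w7.png

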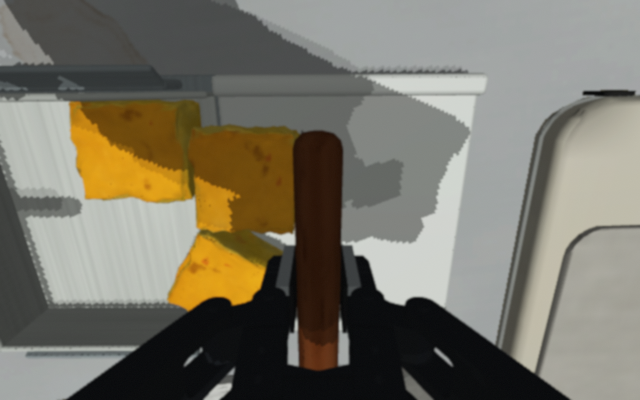

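Call:
arm_command --rows '[{"tx":0,"ty":0.1,"tz":-0.8,"ax":0,"ay":0,"az":0},{"tx":0,"ty":0,"tz":-0.8,"ax":0,"ay":0,"az":0},{"tx":0,"ty":0.1,"tz":-0.8,"ax":0,"ay":0,"az":0},{"tx":0.1,"ty":0,"tz":-0.8,"ax":0,"ay":0,"az":0},{"tx":0,"ty":0,"tz":-0.8,"ax":0,"ay":0,"az":0},{"tx":0,"ty":0,"tz":-0.8,"ax":0,"ay":0,"az":0},{"tx":0,"ty":0,"tz":-0.8,"ax":0,"ay":0,"az":0},{"tx":0,"ty":0,"tz":-0.8,"ax":0,"ay":0,"az":0}]'

```text
clock: 8.75
tool_pos: [0.5742, -0.039, 0.2562]
tool_rot: [-1.544, 0.303, -0.311]
ft_force: [1.0, 1.4, -1.9]
finger_gap: 0.0194
```

```bash
cat > look.py <<'E'
import sys
from plan import *; from snap import snap
tag=sys.argv[1]
f=snap("scene","s"+tag);f=snap("wrist","w"+tag)
s,p,R=now();print(p,R.as_matrix().round(4).tolist(),s["joint_positions"].round(2),s["clock"],s["ft_force"],s["finger_gap"])
d=p[:2]-S0;print("station TCP",d@EX,d@EY)
cv2.imwrite(f"pics/s{tag}c.png",cv2.resize(cv2.imread(f"pics/s{tag}.png")[150:300,190:480],None,fx=2.7,fy=2.7,interpolation=cv2.INTER_CUBIC))
for t in("s","w"):
    f=pickle.load(open(t+tag+".pkl","rb"));W=cloud(f);hs=cv2.cvtColor(f["color"],cv2.COLOR_RGB2HSV)
    x=(W[...,:2]-S0)@EX;y=(W[...,:2]-S0)@EY
    k=(hs[...,0]>15)&(hs[...,0]<32)&(hs[...,1]>130)&(W[...,2]>.045)&(W[...,2]<.075)&(abs(x)<.09)&(y<.17)&(y>-.16)
    print(t,k.sum(),"x",np.percentile(x[k],[1,99]).round(3) if k.any() else "","y",np.percentile(y[k],[1,99]).round(3) if k.any() else "")
E
python3 look.py 8
```

```text
[ 0.57386159 -0.04013034  0.25597574] [[0.9237, 0.0044, 0.3832], [-0.3832, 0.0018, 0.9237], [0.0034, -1.0, 0.0034]] [ 0.36  0.92 -0.66  1.82  0.84  0.71  0.39] 8.85 [ 0.84946088 -0.21641401 -0.67387749] 0.01931673519754895
station TCP 0.0002497009270686086 -0.004905310447794991
s 300 x [-0.072  0.034] y [-0.13  -0.016]
w 22981 x [-0.067  0.045] y [-0.135 -0.02 ]
```

View pics/s8c.png

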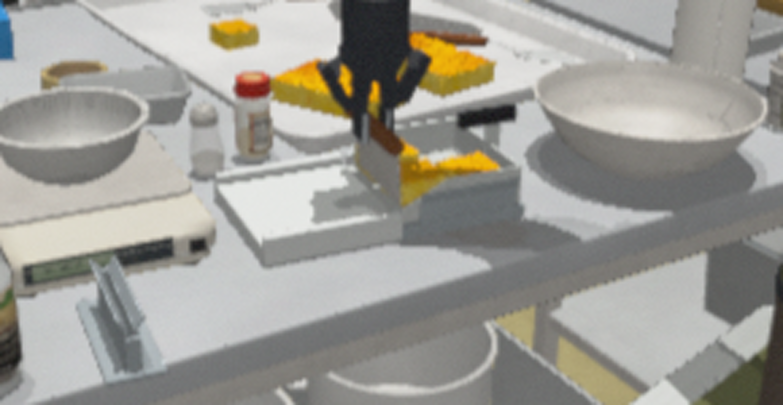

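View pics/w8.png

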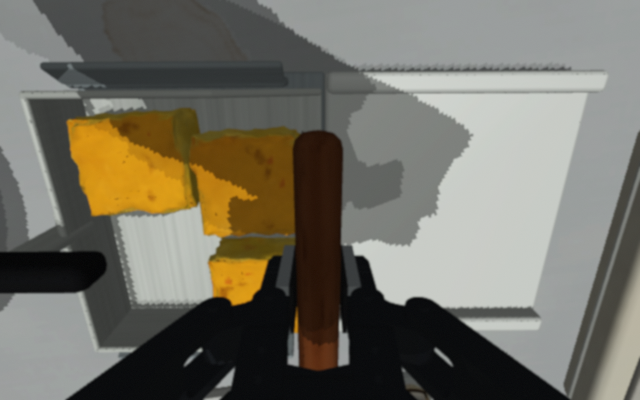

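All three pieces are in the scoop: in the wrist view they are at (130,165), (245,185) and (250,270), with y spanning -0.135 to -0.016. I take the scraper back.

Run:
```python
from plan import *
s,p,R=now();gp,gr=pickle.load(open("grasp.pkl","rb"));Rg=Ro.from_rotvec(gr);R1=mk(67.6)
b=p+np.r_[EY*.012,.003]
chain(p,R,[(b,R1,1),(np.r_[b[:2],.325],R1,2),(st(-.15,.18,.325),R1,5),(gp+[0,0,.086],Rg,5),(gp+[0,0,.06],Rg,3)])
```

```text
[{"tx": -0.0, "ty": -0.3, "tz": 1.2, "ax": -0.2, "ay": -0.1, "az": 0.2}, {"tx": 0.0, "ty": -3.3, "tz": 0.0, "ax": 0.0, "ay": 0.0, "az": 0.0}, {"tx": 0.0, "ty": -3.3, "tz": 0.0, "ax": 0.0, "ay": 0.0, "az": 0.0}, {"tx": -3.0, "ty": 0.0, "tz": 3.46, "ax": 0.0, "ay": 0.0, "az": 0.0}, {"tx": -3.01, "ty": 0.0, "tz": 3.46, "ax": 0.0, "ay": 0.0, "az": 0.0}, {"tx": -3.0, "ty": 0.0, "tz": 3.45, "ax": 0.0, "ay": 0.0, "az": 0.0}, {"tx": -3.01, "ty": 0.0, "tz": 3.46, "ax": 0.0, "ay": 0.0, "az": 0.0}, {"tx": -3.0, "ty": 0.0, "tz": 3.46, "ax": 0.0, "ay": 0.0, "az": 0.0}]
[{"tx": -0.42, "ty": 0.02, "tz": 3.17, "ax": 0.0, "ay": 0.2, "az": 0.0}, {"tx": -0.44, "ty": 0.03, "tz": 3.17, "ax": 0.0, "ay": 0.2, "az": 0.0}, {"tx": -0.44, "ty": 0.02, "tz": 3.16, "ax": 0.0, "ay": 0.2, "az": 0.0}, {"tx": -0.46, "ty": 0.02, "tz": 3.16, "ax": 0.0, "ay": 0.2, "az": 0.0}, {"tx": -0.46, "ty": 0.02, "tz": 3.17, "ax": 0.0, "ay": 0.2, "az": 0.0}, {"tx": 0.0, "ty": 0.87, "tz": -0.0, "ax": 0.0, "ay": 0.0, "az": 0.0}, {"tx": 0.0, "ty": 0.86, "tz": -0.0, "ax": 0.0, "ay": 0.0, "az": 0.0}, {"tx": 0.0, "ty": 0.87, "tz": -0.0, "ax": 0.0, "ay": 0.0, "az": 0.0}]
```

Call:
arm_command --rows '[{"tx":0,"ty":-0.3,"tz":1.2,"ax":-0.2,"ay":-0.1,"az":0.2},{"tx":0,"ty":-3.3,"tz":0,"ax":0,"ay":0,"az":0},{"tx":0,"ty":-3.3,"tz":0,"ax":0,"ay":0,"az":0},{"tx":-3.0,"ty":0,"tz":3.5,"ax":0,"ay":0,"az":0},{"tx":-3.0,"ty":0,"tz":3.5,"ax":0,"ay":0,"az":0},{"tx":-3.0,"ty":0,"tz":3.5,"ax":0,"ay":0,"az":0},{"tx":-3.0,"ty":0,"tz":3.5,"ax":0,"ay":0,"az":0},{"tx":-3.0,"ty":0,"tz":3.5,"ax":0,"ay":0,"az":0}]'

```text
clock: 9.85
tool_pos: [0.5076, 0.1984, 0.3283]
tool_rot: [-1.55, 0.309, -0.311]
ft_force: [0.5, 1.5, -0.2]
finger_gap: 0.0197
```

Run:
```python
from plan import *
s,p,R=now();gp,gr=pickle.load(open("grasp.pkl","rb"));Rg=Ro.from_rotvec(gr)
print(p);chain(p,R,[(gp+[0,0,.086],Rg,6),(gp+[0,0,.065],Rg,2)])
```

```text
[0.50763895 0.19840436 0.32828925]
[{"tx": -0.33, "ty": 0.07, "tz": 2.47, "ax": 0.0, "ay": 0.1, "az": 0.0}, {"tx": -0.34, "ty": 0.07, "tz": 2.46, "ax": 0.0, "ay": 0.1, "az": 0.0}, {"tx": -0.34, "ty": 0.07, "tz": 2.47, "ax": 0.0, "ay": 0.1, "az": 0.0}, {"tx": -0.34, "ty": 0.07, "tz": 2.46, "ax": 0.0, "ay": 0.1, "az": 0.0}, {"tx": -0.35, "ty": 0.07, "tz": 2.46, "ax": 0.0, "ay": 0.1, "az": 0.0}, {"tx": -0.36, "ty": 0.07, "tz": 2.47, "ax": 0.0, "ay": 0.1, "az": 0.0}, {"tx": 0.0, "ty": 1.05, "tz": -0.0, "ax": 0.0, "ay": 0.0, "az": 0.0}, {"tx": 0.0, "ty": 1.05, "tz": -0.0, "ax": 0.0, "ay": 0.0, "az": 0.0}]
```

Call:
arm_command --rows '[{"tx":-0.3,"ty":0.1,"tz":2.5,"ax":0,"ay":0.1,"az":0},{"tx":-0.3,"ty":0.1,"tz":2.5,"ax":0,"ay":0.1,"az":0},{"tx":-0.3,"ty":0,"tz":2.5,"ax":0,"ay":0.1,"az":0},{"tx":-0.4,"ty":0.1,"tz":2.4,"ax":0,"ay":0.1,"az":0},{"tx":-0.4,"ty":0.1,"tz":2.4,"ax":0,"ay":0.1,"az":0},{"tx":-0.4,"ty":0.1,"tz":2.4,"ax":0,"ay":0.1,"az":0},{"tx":0,"ty":0.6,"tz":0,"ax":0,"ay":0,"az":0},{"tx":0,"ty":0,"tz":0,"ax":0,"ay":0,"az":0}]'

```text
clock: 10.85
tool_pos: [0.5385, 0.3595, 0.3189]
tool_rot: [-1.55, 0.305, -0.302]
ft_force: [0.5, -0.3, -1.2]
finger_gap: 0.0194
```

```bash
python3 look.py 9
python3 - <<'E'
from plan import *
s,p,R=now();gp,gr=pickle.load(open("grasp.pkl","rb"));Rg=Ro.from_rotvec(gr)
print(p-gp, R.as_matrix().round(4).tolist(),Rg.as_matrix().round(4).tolist());chain(p,R,[(gp+[0,0,.065],Rg,2),(gp+[0,0,.004],Rg,6)])
f=pickle.load(open("s9.pkl","rb"));W=cloud(f)
L=R.inv().apply((W.reshape(-1,3)-p)).reshape(W.shape)
for lo in np.arange(.17,.245,.01):
    k=(abs(L[...,0])<.066)&(abs(L[...,2])<.02)&(L[...,1]>lo)&(L[...,1]<lo+.01)
    if k.sum()>4: print("tool y",lo.round(3),k.sum(),"z",np.percentile(L[k][:,2],[5,25,50,75,95]).round(4),"x",np.percentile(L[k][:,0],[2,98]).round(3))
E
```

```text
[0.53867875 0.35958287 0.31965879] [[0.9259, -0.0013, 0.3777], [-0.3777, 0.0019, 0.9259], [-0.002, -1.0, 0.0013]] [-0.3   0.9  -0.7   1.55  0.67  0.94 -0.04] 10.95 [-0.65994429 -0.46243473 -0.30605312] 0.019557150427207442
station TCP -0.18459731853458852 0.35124081292196785
s 469 x [-0.065  0.069] y [-0.132 -0.013]
w 0 x  y 
[-0.00757051  0.01698964  0.08180488] [[0.9259, -0.0013, 0.3777], [-0.3777, 0.0019, 0.9259], [-0.002, -1.0, 0.0013]] [[0.9185, -0.0006, 0.3955], [-0.3955, 0.0012, 0.9185], [-0.001, -1.0, 0.0008]]
[{"tx": 0.67, "ty": 0.84, "tz": -0.64, "ax": -0.0, "ay": 0.6, "az": -0.0}, {"tx": 0.68, "ty": 0.84, "tz": -0.64, "ax": -0.0, "ay": 0.6, "az": -0.0}, {"tx": 0.0, "ty": 1.02, "tz": -0.0, "ax": 0.0, "ay": 0.0, "az": 0.0}, {"tx": 0.0, "ty": 1.01, "tz": -0.0, "ax": 0.0, "ay": 0.0, "az": 0.0}, {"tx": 0.0, "ty": 1.02, "tz": -0.0, "ax": 0.0, "ay": 0.0, "az": 0.0}, {"tx": 0.0, "ty": 1.02, "tz": -0.0, "ax": 0.0, "ay": 0.0, "az": 0.0}, {"tx": 0.01, "ty": 1.01, "tz": -0.0, "ax": 0.0, "ay": 0.0, "az": 0.0}, {"tx": -0.0, "ty": 1.02, "tz": -0.01, "ax": 0.0, "ay": 0.0, "az": 0.0}]
tool y 0.17 9 z [-0.0057 -0.0056 -0.0054  0.0139  0.0159] x [-0.058  0.005]
tool y 0.18 9 z [-0.0069 -0.0064 -0.0061 -0.0058 -0.0053] x [-0.057 -0.021]
tool y 0.19 16 z [-0.0074 -0.007  -0.0068 -0.0065 -0.0061] x [-0.057 -0.007]
tool y 0.2 21 z [-0.0079 -0.0078 -0.0076 -0.0074 -0.007 ] x [-0.057  0.049]
tool y 0.21 28 z [-0.0088 -0.0087 -0.0084 -0.008  -0.0078] x [-0.059  0.055]
tool y 0.22 25 z [-0.0096 -0.0094 -0.0093 -0.0089 -0.0086] x [-0.055  0.06 ]
```

View pics/s9c.png

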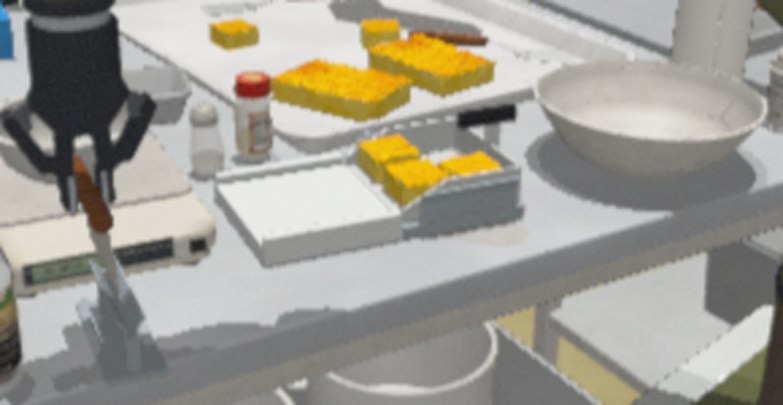

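View pics/w9.png

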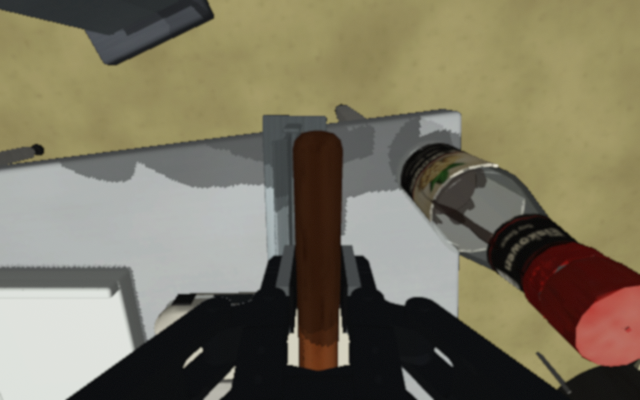

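All three pieces are in the scoop: scene crop (387,160), (412,180) and (470,165). The scraper is about 15 mm past the slot, so I correct that while still high.

Call:
arm_command --rows '[{"tx":0.7,"ty":0,"tz":-0.6,"ax":0,"ay":0.6,"az":0},{"tx":0.6,"ty":0,"tz":-0.6,"ax":0,"ay":0.5,"az":0},{"tx":0,"ty":0.7,"tz":0,"ax":0,"ay":0,"az":0},{"tx":0,"ty":0.5,"tz":0,"ax":0,"ay":0,"az":0},{"tx":0,"ty":0,"tz":0,"ax":0,"ay":0,"az":0},{"tx":0,"ty":0,"tz":0,"ax":0,"ay":0,"az":0},{"tx":0,"ty":0,"tz":0,"ax":0,"ay":0,"az":0},{"tx":0,"ty":0,"tz":0,"ax":0,"ay":0,"az":0}]'

```text
clock: 11.95
tool_pos: [0.5472, 0.3402, 0.307]
tool_rot: [-1.547, 0.323, -0.321]
ft_force: [-0.0, -0.1, -2.3]
finger_gap: 0.0195
```

Run:
```python
from plan import *
s,p,R=now();gp,gr=pickle.load(open("grasp.pkl","rb"));Rg=Ro.from_rotvec(gr)
print(p-gp, R.as_matrix().round(4).tolist());chain(p,R,[(np.r_[gp[:2],p[2]-.005],Rg,2),(gp+[0,0,.003],Rg,6)])
```

```text
[ 0.00093415 -0.00237027  0.06917527] [[0.917, -0.0011, 0.3989], [-0.3989, 0.0002, 0.917], [-0.0011, -1.0, -0.0002]]
[{"tx": -0.09, "ty": 0.25, "tz": 0.09, "ax": 0.0, "ay": -0.1, "az": -0.0}, {"tx": -0.09, "ty": 0.25, "tz": 0.09, "ax": 0.0, "ay": -0.1, "az": -0.0}, {"tx": 0.0, "ty": 1.02, "tz": -0.0, "ax": 0.0, "ay": 0.0, "az": 0.0}, {"tx": 0.0, "ty": 1.02, "tz": -0.0, "ax": 0.0, "ay": 0.0, "az": 0.0}, {"tx": 0.0, "ty": 1.02, "tz": -0.0, "ax": 0.0, "ay": 0.0, "az": 0.0}, {"tx": 0.0, "ty": 1.02, "tz": -0.0, "ax": 0.0, "ay": 0.0, "az": 0.0}, {"tx": 0.01, "ty": 1.02, "tz": -0.0, "ax": 0.0, "ay": 0.0, "az": 0.0}, {"tx": -0.0, "ty": 1.02, "tz": -0.01, "ax": 0.0, "ay": 0.0, "az": 0.0}]
```

Call:
arm_command --rows '[{"tx":-0.1,"ty":0.2,"tz":0.1,"ax":0,"ay":-0.1,"az":0},{"tx":-0.1,"ty":0.3,"tz":0.1,"ax":0,"ay":-0.1,"az":0},{"tx":0,"ty":0.8,"tz":0,"ax":0,"ay":0,"az":0},{"tx":0,"ty":0.8,"tz":0,"ax":0,"ay":0,"az":0},{"tx":0,"ty":0.8,"tz":0,"ax":0,"ay":0,"az":0},{"tx":0,"ty":0.8,"tz":0,"ax":0,"ay":0,"az":0},{"tx":0,"ty":0.8,"tz":0,"ax":0,"ay":0,"az":0},{"tx":0,"ty":0.5,"tz":0,"ax":0,"ay":0,"az":0}]'

```text
clock: 12.95
tool_pos: [0.546, 0.3431, 0.2532]
tool_rot: [-1.547, 0.32, -0.318]
ft_force: [0.7, -0.7, -1.3]
finger_gap: 0.0198
```

Run:
```python
from plan import *
s,p,R=now();gp,gr=pickle.load(open("grasp.pkl","rb"));Rg=Ro.from_rotvec(gr)
print(p-gp, s["ft_force"],s["moment"],s["finger_gap"],R.as_matrix().round(4).tolist());chain(p,R,[(gp+[0,0,.003],Rg,4)])
```

```text
[-0.00029685  0.00053089  0.01534278] [ 0.65901794 -0.74180604 -1.30363604] [0.04124815 0.04244718 0.00926233] 0.019757243797510784 [[0.9185, -0.0014, 0.3954], [-0.3954, 0.0001, 0.9185], [-0.0013, -1.0, -0.0004]]
[{"tx": 0.01, "ty": 0.31, "tz": -0.01, "ax": 0.0, "ay": 0.0, "az": -0.0}, {"tx": 0.01, "ty": 0.31, "tz": -0.01, "ax": 0.0, "ay": 0.0, "az": -0.0}, {"tx": 0.02, "ty": 0.31, "tz": -0.01, "ax": 0.0, "ay": 0.0, "az": -0.0}, {"tx": 0.01, "ty": 0.3, "tz": -0.01, "ax": 0.0, "ay": 0.0, "az": -0.0}]
```

Edge is 15 mm above the slot floor with no contact force. I lower the rest of the way.

Call:
arm_command --rows '[{"tx":0,"ty":0.4,"tz":0,"ax":0,"ay":0,"az":0},{"tx":0,"ty":0.4,"tz":0,"ax":0,"ay":0,"az":0},{"tx":0,"ty":0.3,"tz":0,"ax":0,"ay":0,"az":0},{"tx":0,"ty":0.2,"tz":0,"ax":0,"ay":0,"az":0},{"tx":0,"ty":0,"tz":0,"ax":0,"ay":0,"az":0},{"tx":0,"ty":0,"tz":0,"ax":0,"ay":0,"az":0},{"tx":0,"ty":0,"tz":0,"ax":0,"ay":0,"az":0},{"tx":0,"ty":0,"tz":0,"ax":0,"ay":0,"az":0}]'

```text
clock: 13.95
tool_pos: [0.546, 0.3431, 0.2395]
tool_rot: [-1.547, 0.32, -0.318]
ft_force: [0.2, -0.1, -0.8]
finger_gap: 0.0195
```

Call:
arm_command --rows '[{"tx":0,"ty":0,"tz":0,"ax":0,"ay":0,"az":0},{"tx":0,"ty":0,"tz":0,"ax":0,"ay":0,"az":0},{"tx":0,"ty":0,"tz":0,"ax":0,"ay":0,"az":0},{"tx":0,"ty":0,"tz":0,"ax":0,"ay":0,"az":0},{"tx":0,"ty":0,"tz":0,"ax":0,"ay":0,"az":0},{"tx":0,"ty":0,"tz":0,"ax":0,"ay":0,"az":0},{"tx":0,"ty":-1.0,"tz":0,"ax":0,"ay":0,"az":0},{"tx":0,"ty":-2.0,"tz":0,"ax":0,"ay":0,"az":0}]' --claw 100

```text
clock: 14.95
tool_pos: [0.5459, 0.3432, 0.2706]
tool_rot: [-1.548, 0.32, -0.317]
ft_force: [-0.8, -0.0, 1.6]
finger_gap: 0.0856
```

```bash
python3 look.py 10; python3 scr.py w10
```

```text
[0.54674293 0.34432869 0.27333744] [[0.9184, 0.0028, 0.3956], [-0.3956, 0.0042, 0.9184], [0.0009, -1.0, 0.005]] [-0.29  0.95 -0.66  1.59  0.72  0.85 -0.08] 15.05 [0.46401854 0.31445155 0.38396904] 0.08523118591098165
station TCP -0.17132869332354994 0.3402106386801286
s 468 x [-0.065  0.067] y [-0.131 -0.014]
w 0 x  y 
w10 7576 mid [0.545  0.3436] len 0.129 yaw -23.21 ztop 0.0909 z along [np.float64(0.0921), np.float64(0.0922), np.float64(0.092), np.float64(0.0918), np.float64(0.0918), np.float64(0.0921)]
0.0 1544 [-0.0393 -0.0369  0.022   0.0281  0.034   0.0374  0.0394]
0.004 3055 [-0.0363 -0.0348 -0.0323 -0.028   0.0143  0.017   0.0184]
0.01 763 [-0.0161 -0.0155 -0.015  -0.0143 -0.0136 -0.0131 -0.0063]
0.04 2294 [-0.0216 -0.0207 -0.0193 -0.0173 -0.0152 -0.0139 -0.0132]
bottle [0.537 0.386 0.05 ] [0.585 0.479 0.187]
```

View pics/w10.png

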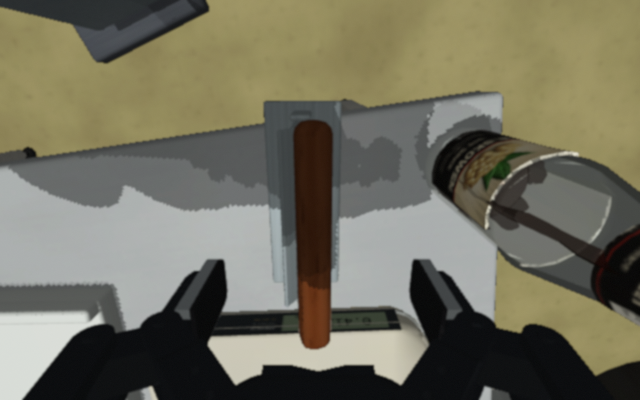

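View pics/s10c.png

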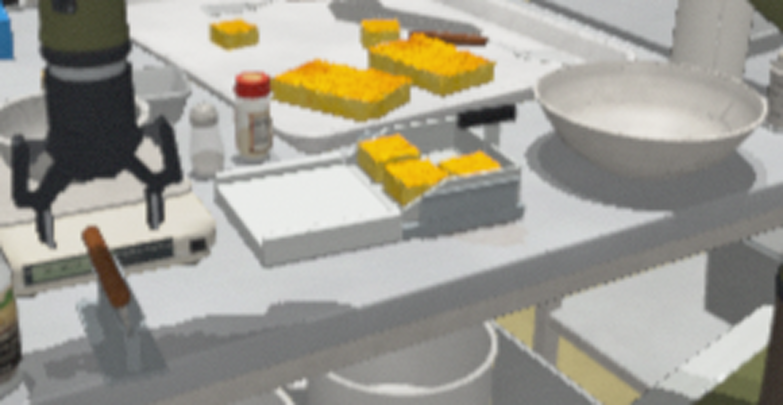

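Scraper is back in the slot (rod top at z=0.092, as before), with the gripper open above it. Next is the scoop handle. I measure it again and plan.

Run:
```python
from plan import *
for tag in("s10","top0","t1","w9"):
    f=pickle.load(open(tag+".pkl","rb"));W=cloud(f);c=f["color"]
    x=(W[...,:2]-S0)@EX;y=(W[...,:2]-S0)@EY
    k=(c.max(-1)<70)&(abs(x)<.04)&(y<-.09)&(y>-.21)&(W[...,2]>.08)&(W[...,2]<.115)
    if k.sum()>10: print(tag,k.sum(),"x",np.percentile(x[k],[3,50,97]).round(4),"y",np.percentile(y[k],[3,97]).round(4),"z",np.percentile(W[k][:,2],[5,95]).round(4))
s,p,R=now()
G=st(0,-.140,.091);R1=mk(SY,25)
yt=R1.apply([0,1,0]);T=G-.154*yt;print("T",T,yt, "EY",EY)
pre=T-.10*yt
up=p+[0,0,.06]
w=(R.inv()*R1).as_rotvec();print(np.degrees(w),np.linalg.norm(pre-up))
chain(p,R,[(up,R,2),(pre,R1,10),(pre,R1,4)])
```

```text
s10 110 x [-0.0094 -0.0042  0.0005] y [-0.1779 -0.1112] z [0.0866 0.1022]
top0 89 x [-0.0064 -0.0017  0.0048] y [-0.1792 -0.1141] z [0.0885 0.1048]
t1 88 x [-0.0063 -0.0018  0.0051] y [-0.1791 -0.1141] z [0.0884 0.1047]
T [ 0.49734886 -0.22510887  0.2305714 ] [ 0.1610473   0.39073004 -0.90630779] EY [0.38107038 0.92454603]
[19.14365254 87.6006178  19.53958272] 0.6121457828795843
[{"tx": 0.0, "ty": -3.0, "tz": 0.02, "ax": 0.0, "ay": 0.0, "az": 0.0}, {"tx": 0.01, "ty": -3.0, "tz": 0.01, "ax": 0.0, "ay": 0.0, "az": 0.0}, {"tx": 1.81, "ty": 0.09, "tz": -5.85, "ax": 1.9, "ay": 8.8, "az": 2.0}, {"tx": 2.67, "ty": -0.17, "tz": -5.5, "ax": 1.9, "ay": 8.8, "az": 2.0}, {"tx": 3.48, "ty": -0.46, "tz": -5.02, "ax": 1.9, "ay": 8.8, "az": 2.0}, {"tx": 4.18, "ty": -0.74, "tz": -4.41, "ax": 1.9, "ay": 8.8, "az": 2.0}, {"tx": 4.77, "ty": -1.04, "tz": -3.69, "ax": 1.9, "ay": 8.8, "az": 2.0}, {"tx": 5.24, "ty": -1.32, "tz": -2.88, "ax": 1.9, "ay": 8.8, "az": 2.0}]
[{"tx": 5.56, "ty": -1.59, "tz": -2.0, "ax": 1.9, "ay": 8.8, "az": 2.0}, {"tx": 5.74, "ty": -1.84, "tz": -1.07, "ax": 1.9, "ay": 8.8, "az": 2.0}, {"tx": 5.76, "ty": -2.06, "tz": -0.12, "ax": 1.9, "ay": 8.8, "az": 2.0}, {"tx": 5.64, "ty": -2.25, "tz": 0.82, "ax": 1.9, "ay": 8.8, "az": 2.0}, {"tx": 0.0, "ty": 0.0, "tz": 0.0, "ax": 0.0, "ay": 0.0, "az": 0.0}, {"tx": 0.0, "ty": 0.0, "tz": 0.0, "ax": 0.0, "ay": 0.0, "az": 0.0}, {"tx": 0.0, "ty": 0.0, "tz": 0.0, "ax": 0.0, "ay": 0.0, "az": 0.0}, {"tx": 0.0, "ty": 0.0, "tz": 0.0, "ax": 0.0, "ay": 0.0, "az": 0.0}]
```

Call:
arm_command --rows '[{"tx":0,"ty":-3.0,"tz":0,"ax":0,"ay":0,"az":0},{"tx":0,"ty":-3.0,"tz":0,"ax":0,"ay":0,"az":0},{"tx":1.8,"ty":0.1,"tz":-5.8,"ax":1.9,"ay":8.8,"az":2.0},{"tx":2.7,"ty":-0.2,"tz":-5.5,"ax":1.9,"ay":8.8,"az":2.0},{"tx":3.5,"ty":-0.5,"tz":-5.0,"ax":1.9,"ay":8.8,"az":2.0},{"tx":4.2,"ty":-0.7,"tz":-4.4,"ax":1.9,"ay":8.8,"az":2.0},{"tx":4.8,"ty":-1.0,"tz":-3.7,"ax":1.9,"ay":8.8,"az":2.0},{"tx":5.2,"ty":-1.3,"tz":-2.9,"ax":1.9,"ay":8.8,"az":2.0}]'

```text
clock: 16.05
tool_pos: [0.5044, -0.0221, 0.3291]
tool_rot: [-1.041, 1.13, -0.872]
ft_force: [1.3, 0.2, -0.2]
finger_gap: 0.0852
```

Run:
```python
from plan import *
s,p,R=now();print(p,s["joint_positions"].round(2))
G=st(-.002,-.140,.091);R1=mk(SY,25)
yt=R1.apply([0,1,0]);T=G-.154*yt;pre=T-.10*yt
print(np.degrees((R.inv()*R1).as_rotvec()),pre)
chain(p,R,[(pre,R1,6)])
```

```text
[ 0.50436453 -0.02214851  0.32909434] [ 0.49  0.76 -0.74  1.99  0.38  0.51 -0.2 ]
[ 6.99901808 33.73801521  6.76924324] [ 0.47939504 -0.26341973  0.32120218]
[{"tx": 3.7, "ty": -1.07, "tz": -1.23, "ax": 1.2, "ay": 5.6, "az": 1.1}, {"tx": 3.78, "ty": -1.16, "tz": -0.83, "ax": 1.2, "ay": 5.6, "az": 1.1}, {"tx": 3.83, "ty": -1.26, "tz": -0.44, "ax": 1.2, "ay": 5.6, "az": 1.1}, {"tx": 3.82, "ty": -1.32, "tz": -0.04, "ax": 1.2, "ay": 5.6, "az": 1.1}, {"tx": 3.77, "ty": -1.4, "tz": 0.36, "ax": 1.2, "ay": 5.6, "az": 1.1}, {"tx": 3.7, "ty": -1.46, "tz": 0.76, "ax": 1.2, "ay": 5.6, "az": 1.1}]
```

Call:
arm_command --rows '[{"tx":3.7,"ty":-1.1,"tz":-1.2,"ax":1.2,"ay":5.6,"az":1.1},{"tx":3.8,"ty":-1.2,"tz":-0.8,"ax":1.2,"ay":5.6,"az":1.1},{"tx":3.8,"ty":-1.3,"tz":-0.4,"ax":1.2,"ay":5.6,"az":1.1},{"tx":3.8,"ty":-1.3,"tz":0,"ax":1.2,"ay":5.6,"az":1.1},{"tx":3.8,"ty":-1.4,"tz":0.4,"ax":1.2,"ay":5.6,"az":1.1},{"tx":3.2,"ty":-1.4,"tz":0.8,"ax":1.2,"ay":5.6,"az":1.1},{"tx":0,"ty":0,"tz":0,"ax":0,"ay":0,"az":0},{"tx":0,"ty":0,"tz":0,"ax":0,"ay":0,"az":0}]'

```text
clock: 17.05
tool_pos: [0.4772, -0.2743, 0.3257]
tool_rot: [-0.593, 1.594, -1.204]
ft_force: [0.2, 0.7, -0.2]
finger_gap: 0.0852
```

```bash
python3 look.py 11
python3 - <<'E'
from plan import *
f=pickle.load(open("w11.pkl","rb"));W=cloud(f);c=f["color"]
x=(W[...,:2]-S0)@EX;y=(W[...,:2]-S0)@EY
k=(c.max(-1)<70)&(abs(x)<.03)&(y<-.09)&(y>-.21)&(W[...,2]>.095)&(W[...,2]<.115)
print(k.sum(),"x",np.percentile(x[k],[3,50,97]).round(4),"y",np.percentile(y[k],[1,99]).round(4),"z",np.percentile(W[k][:,2],[5,50,95]).round(4))
s,p,R=now();G=st(-.002,-.140,.091);R1=mk(SY,25)
yt=R1.apply([0,1,0]);T=G-.154*yt
print(np.degrees((R.inv()*R1).as_rotvec()))
chain(p,R,[(T-.04*yt,R1,4),(T,R1,4)])
E
```

```text
[ 0.47728408 -0.27406007  0.32555957] [[-0.3699, 0.1784, 0.9118], [-0.8283, 0.3813, -0.4106], [-0.4209, -0.9071, 0.0067]] [ 0.99  0.84 -0.76  1.83  0.18  0.63 -0.14] 17.15 [0.18477213 0.25723515 0.55955183] 0.08537462071676763
station TCP 0.00010303847965221989 -0.25798694814179157
s 471 x [-0.065  0.07 ] y [-0.131 -0.013]
w 11993 x [-0.064  0.074] y [-0.136 -0.017]
1869 x [-0.0056  0.0008  0.0072] y [-0.1847 -0.1127] z [0.0977 0.1009 0.1024]
[-1.12679835 -1.50818392  0.11314938]
[{"tx": -0.2, "ty": 1.71, "tz": -0.09, "ax": -0.3, "ay": -0.4, "az": 0.0}, {"tx": -0.19, "ty": 1.71, "tz": -0.08, "ax": -0.3, "ay": -0.4, "az": 0.0}, {"tx": -0.2, "ty": 1.71, "tz": -0.07, "ax": -0.3, "ay": -0.4, "az": 0.0}, {"tx": -0.2, "ty": 1.71, "tz": -0.06, "ax": -0.3, "ay": -0.4, "az": 0.0}, {"tx": 0.0, "ty": 1.0, "tz": 0.0, "ax": 0.0, "ay": 0.0, "az": 0.0}, {"tx": 0.0, "ty": 1.0, "tz": -0.0, "ax": 0.0, "ay": 0.0, "az": 0.0}, {"tx": 0.0, "ty": 1.0, "tz": -0.0, "ax": 0.0, "ay": 0.0, "az": 0.0}, {"tx": 0.0, "ty": 1.0, "tz": -0.0, "ax": 0.0, "ay": 0.0, "az": 0.0}]
```

View pics/w11.png

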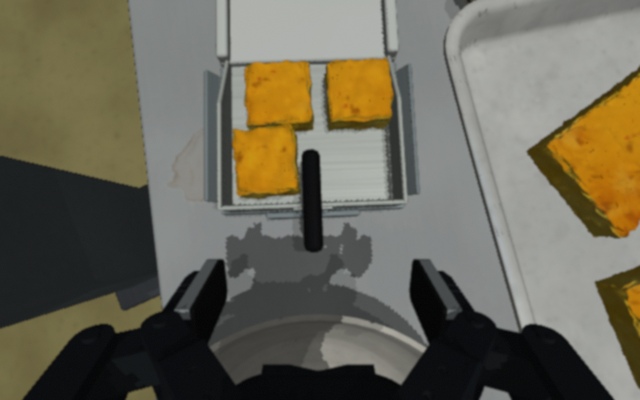

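View pics/s11c.png

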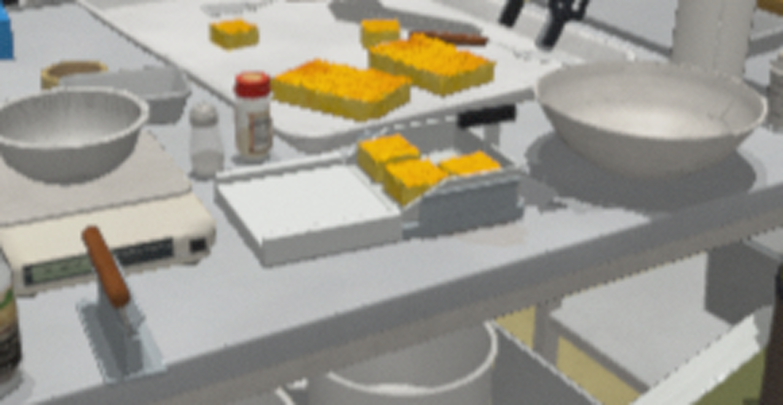

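Call:
arm_command --rows '[{"tx":-0.2,"ty":1.7,"tz":0,"ax":-0.3,"ay":-0.4,"az":0},{"tx":-0.2,"ty":1.7,"tz":0,"ax":-0.3,"ay":-0.4,"az":0},{"tx":-0.2,"ty":1.7,"tz":0,"ax":-0.3,"ay":-0.4,"az":0},{"tx":-0.2,"ty":1.2,"tz":0,"ax":-0.2,"ay":-0.3,"az":0},{"tx":0,"ty":0.3,"tz":0,"ax":0,"ay":0,"az":0},{"tx":0,"ty":0,"tz":0,"ax":0,"ay":0,"az":0},{"tx":0,"ty":0,"tz":0,"ax":0,"ay":0,"az":0},{"tx":0,"ty":0,"tz":0,"ax":0,"ay":0,"az":0}]'

```text
clock: 18.15
tool_pos: [0.4931, -0.2365, 0.265]
tool_rot: [-0.625, 1.582, -1.17]
ft_force: [-0.2, -0.2, -0.3]
finger_gap: 0.0854
```

```bash
python3 look.py 12
python3 - <<'E'
from plan import *
f=pickle.load(open("w12.pkl","rb"));W=cloud(f);c=f["color"]
x=(W[...,:2]-S0)@EX;y=(W[...,:2]-S0)@EY
k=(c.max(-1)<70)&(abs(x)<.02)&(y<-.09)&(y>-.21)&(W[...,2]>.095)&(W[...,2]<.112)
print(k.sum(),"x",np.percentile(x[k],[3,50,97]).round(4),"y",np.percentile(y[k],[1,99]).round(4),"z",np.percentile(W[k][:,2],[5,50,95]).round(4))
s,p,R=now();G=st(0,-.140,.090);R1=mk(SY,25)
yt=R1.apply([0,1,0]);T=G-.155*yt
gp=p+R.apply([0,.155,0]);d=gp[:2]-S0;print("grasp pt st",d@EX,d@EY,gp[2],np.degrees((R.inv()*R1).as_rotvec()))
chain(p,R,[(T,R1,4)])
E
```

```text
[ 0.49310811 -0.23643438  0.26501157] [[-0.3388, 0.1568, 0.9277], [-0.841, 0.3916, -0.3733], [-0.4218, -0.9067, -0.0008]] [ 0.89  0.92 -0.71  1.88  0.23  0.5  -0.18] 18.25 [0.28898632 0.26501172 0.26690417] 0.08562838091706665
station TCP 0.0003950461257986405 -0.21717019402831564
s 472 x [-0.065  0.069] y [-0.131 -0.013]
w 19763 x [-0.065  0.074] y [-0.135 -0.017]
3658 x [-0.0056  0.0008  0.0073] y [-0.1839 -0.1121] z [0.0977 0.1009 0.1024]
grasp pt st -0.00026765523629060703 -0.15179523528642322 0.12447446878258284 [0.24516066 0.41692075 0.05223087]
[{"tx": 0.1, "ty": 0.91, "tz": -0.01, "ax": 0.1, "ay": 0.1, "az": 0.0}, {"tx": 0.1, "ty": 0.9, "tz": -0.0, "ax": 0.1, "ay": 0.1, "az": 0.0}, {"tx": 0.1, "ty": 0.91, "tz": -0.01, "ax": 0.1, "ay": 0.1, "az": 0.0}, {"tx": 0.1, "ty": 0.9, "tz": -0.02, "ax": 0.1, "ay": 0.1, "az": 0.0}]
```

View pics/w12.png

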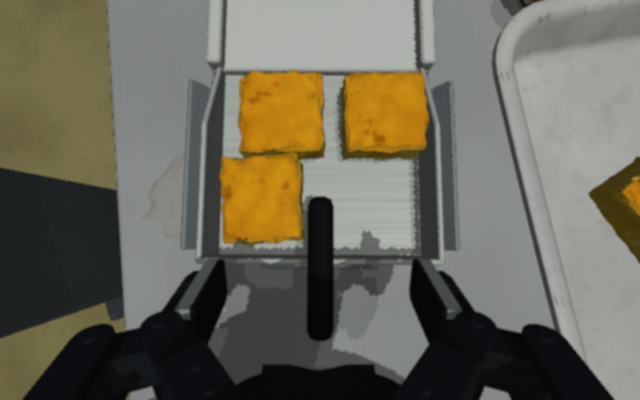

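The handle is centred between the jaws (column 320). I go down and close.

Call:
arm_command --rows '[{"tx":0.1,"ty":1.0,"tz":0,"ax":0.1,"ay":0.1,"az":0},{"tx":0.1,"ty":1.0,"tz":0,"ax":0.1,"ay":0.1,"az":0},{"tx":0.1,"ty":0.9,"tz":0,"ax":0.1,"ay":0.1,"az":0},{"tx":0.1,"ty":0.7,"tz":0,"ax":0,"ay":0.1,"az":0},{"tx":0,"ty":0,"tz":0,"ax":0,"ay":0,"az":0},{"tx":0,"ty":0,"tz":0,"ax":0,"ay":0,"az":0},{"tx":0,"ty":0,"tz":0,"ax":0,"ay":0,"az":0},{"tx":0,"ty":0,"tz":0,"ax":0,"ay":0,"az":0}]'

```text
clock: 19.25
tool_pos: [0.4978, -0.2251, 0.2282]
tool_rot: [-0.618, 1.585, -1.178]
ft_force: [0.0, -0.6, -0.2]
finger_gap: 0.0854
```

Run:
```python
from plan import *
s,p,R=now();R1=mk(SY,25)
gp=p+R.apply([0,.155,0]);d=gp[:2]-S0;print("grasp pt st",d@EX,d@EY,gp[2],np.degrees((R.inv()*R1).as_rotvec()),s["ft_force"])
```

```text
grasp pt st 0.0006380750544951037 -0.13954567271550666 0.08766832489838497 [-0.08563744 -0.0268695   0.05528742] [ 0.00606102 -0.61475943 -0.20224816]
```

Call:
arm_command --rows '[{"tx":0,"ty":0,"tz":0,"ax":0,"ay":0,"az":0},{"tx":0,"ty":0,"tz":0,"ax":0,"ay":0,"az":0},{"tx":0,"ty":0,"tz":0,"ax":0,"ay":0,"az":0},{"tx":0,"ty":0,"tz":0,"ax":0,"ay":0,"az":0},{"tx":0,"ty":0,"tz":0,"ax":0,"ay":0,"az":0},{"tx":0,"ty":0,"tz":0,"ax":0,"ay":0,"az":0},{"tx":0,"ty":0,"tz":0,"ax":0,"ay":0,"az":0},{"tx":0,"ty":0,"tz":0,"ax":0,"ay":0,"az":0}]' --claw 0

```text
clock: 20.25
tool_pos: [0.4978, -0.2254, 0.2287]
tool_rot: [-0.618, 1.584, -1.178]
ft_force: [0.6, -0.9, 0.2]
finger_gap: 0.0134
```

```bash
python3 look.py 13
python3 - <<'E'
from plan import *
s,p,R=now()
chain(p,R,[(p+[0,0,.012],R,4),(p+[0,0,.04],R,4),(p+[0,0,.12],R,8)])
E
```

```text
[ 0.49780316 -0.22542361  0.22869843] [[-0.3458, 0.1627, 0.9241], [-0.8384, 0.3887, -0.3822], [-0.4214, -0.9069, 0.0019]] [ 0.84  0.97 -0.66  1.9   0.25  0.41 -0.2 ] 20.35 [-0.99249003  0.27491369  0.63849549] 0.013354352930331874
station TCP 0.0005399567414428685 -0.20520108416791025
s 468 x [-0.065  0.068] y [-0.13  -0.013]
w 28145 x [-0.065  0.074] y [-0.135 -0.017]
[{"tx": -0.13, "ty": -0.27, "tz": 0.0, "ax": 0.0, "ay": 0.0, "az": 0.0}, {"tx": -0.12, "ty": -0.27, "tz": 0.0, "ax": 0.0, "ay": 0.0, "az": 0.0}, {"tx": -0.13, "ty": -0.28, "tz": 0.0, "ax": 0.0, "ay": 0.0, "az": 0.0}, {"tx": -0.13, "ty": -0.27, "tz": 0.0, "ax": 0.0, "ay": 0.0, "az": 0.0}, {"tx": -0.29, "ty": -0.63, "tz": 0.0, "ax": 0.0, "ay": 0.0, "az": 0.0}, {"tx": -0.3, "ty": -0.64, "tz": 0.0, "ax": 0.0, "ay": 0.0, "az": 0.0}, {"tx": -0.29, "ty": -0.63, "tz": 0.0, "ax": 0.0, "ay": 0.0, "az": 0.0}, {"tx": -0.3, "ty": -0.64, "tz": 0.01, "ax": 0.0, "ay": 0.0, "az": 0.0}]
[{"tx": -0.42, "ty": -0.91, "tz": 0.0, "ax": 0.0, "ay": 0.0, "az": 0.0}, {"tx": -0.42, "ty": -0.9, "tz": 0.0, "ax": 0.0, "ay": 0.0, "az": 0.0}, {"tx": -0.42, "ty": -0.91, "tz": 0.01, "ax": 0.0, "ay": 0.0, "az": 0.0}, {"tx": -0.43, "ty": -0.91, "tz": -0.0, "ax": 0.0, "ay": 0.0, "az": 0.0}, {"tx": -0.42, "ty": -0.9, "tz": -0.0, "ax": 0.0, "ay": 0.0, "az": 0.0}, {"tx": -0.42, "ty": -0.91, "tz": 0.0, "ax": 0.0, "ay": 0.0, "az": 0.0}, {"tx": -0.42, "ty": -0.91, "tz": 0.0, "ax": 0.0, "ay": 0.0, "az": 0.0}, {"tx": -0.42, "ty": -0.91, "tz": 0.01, "ax": 0.0, "ay": 0.0, "az": 0.0}]
```

View pics/w13.png

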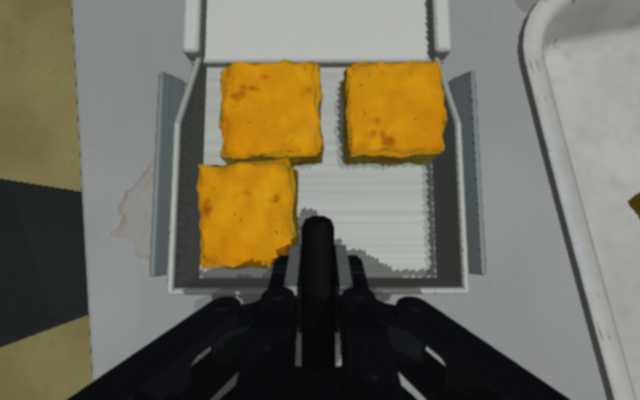

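Handle is gripped (gap 13.4 mm), with all pieces in view at (270,110), (395,112) and (245,215). I draw it straight up, slowly.

Call:
arm_command --rows '[{"tx":-0.1,"ty":-0.3,"tz":0,"ax":0,"ay":0,"az":0},{"tx":-0.1,"ty":-0.3,"tz":0,"ax":0,"ay":0,"az":0},{"tx":-0.1,"ty":-0.3,"tz":0,"ax":0,"ay":0,"az":0},{"tx":-0.2,"ty":-0.3,"tz":0,"ax":0,"ay":0,"az":0},{"tx":-0.3,"ty":-0.6,"tz":0,"ax":0,"ay":0,"az":0},{"tx":-0.3,"ty":-0.6,"tz":0,"ax":0,"ay":0,"az":0},{"tx":-0.3,"ty":-0.6,"tz":0,"ax":0,"ay":0,"az":0},{"tx":-0.3,"ty":-0.6,"tz":0,"ax":0,"ay":0,"az":0}]'

```text
clock: 21.35
tool_pos: [0.4966, -0.2257, 0.2696]
tool_rot: [-0.621, 1.587, -1.178]
ft_force: [0.2, -0.3, -3.9]
finger_gap: 0.013
```

```bash
python3 look.py 14
```

```text
[ 0.4969448  -0.22571238  0.27000117] [[-0.3468, 0.1603, 0.9241], [-0.8388, 0.3878, -0.3821], [-0.4196, -0.9077, -0.0]] [ 0.86  0.91 -0.7   1.89  0.22  0.49 -0.2 ] 21.45 [ 0.16965156 -0.47519984 -4.44120712] 0.013328797468494032
station TCP -0.00014359411022989933 -0.20579515691592423
s 57 x [-0.058  0.063] y [-0.026 -0.013]
w 352 x [-0.078  0.071] y [-0.118 -0.041]
```

View pics/s14c.png

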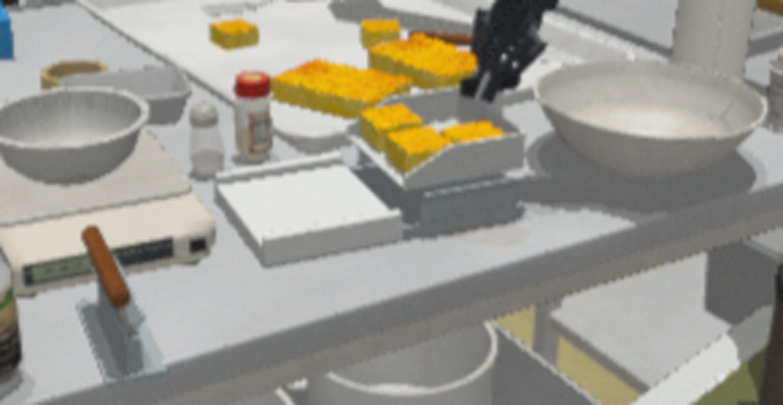

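View pics/w14.png

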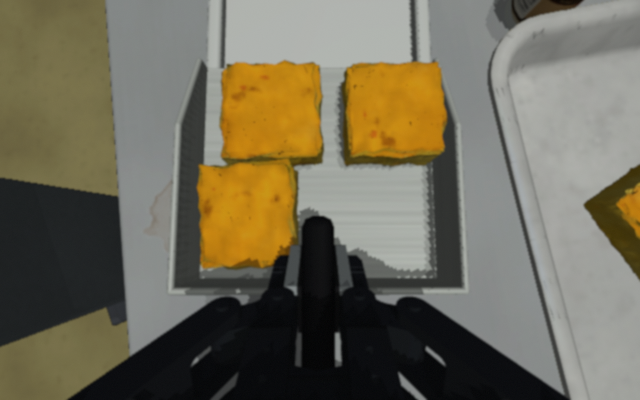

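The scoop comes up level without slipping, and the pieces are in the same pixels as before. I keep lifting.

Call:
arm_command --rows '[{"tx":-0.4,"ty":-0.9,"tz":0,"ax":0,"ay":0,"az":0},{"tx":-0.5,"ty":-1.2,"tz":0,"ax":0,"ay":0,"az":0},{"tx":-0.6,"ty":-1.4,"tz":0,"ax":0,"ay":0,"az":0},{"tx":-0.6,"ty":-1.4,"tz":0,"ax":0,"ay":0,"az":0},{"tx":-0.6,"ty":-1.4,"tz":0,"ax":0,"ay":0,"az":0},{"tx":-0.6,"ty":-1.4,"tz":0,"ax":0,"ay":0,"az":0},{"tx":-0.5,"ty":-1.2,"tz":0,"ax":0,"ay":0,"az":0},{"tx":-0.4,"ty":-0.9,"tz":0,"ax":0,"ay":0,"az":0}]'

```text
clock: 22.45
tool_pos: [0.4953, -0.2283, 0.3842]
tool_rot: [-0.622, 1.585, -1.178]
ft_force: [-0.3, -0.4, -4.2]
finger_gap: 0.0129
```

```bash
cat > sc.py <<'E'
# scoop kinematics: scoop pose relative to tool fixed at grasp (tool pose from w13, scoop docked)
from plan import *
P0=np.array([.49780316,-.22542361,.22869843])
import numpy as _n
R0=Ro.from_rotvec(pickle.load(open("w13.pkl","rb"))["state"]["tool_rot"])
Rs=Ro.from_euler("z",SY,degrees=True)
REL_R=R0.inv()*Rs
REL_p=R0.inv().apply(np.r_[S0,.016]-P0)
def tool_for(lip,yawd,tip):
    """tool pose so lip point at lip, scoop yaw (deg), tip mouth-down deg"""
    Rsc=Ro.from_euler("z",yawd,degrees=True)*Ro.from_euler("x",-tip,degrees=True)
    RT=Rsc*REL_R.inv()
    org=np.array(lip)-Rsc.apply([0,0,.0015])
    return org-RT.apply(REL_p),RT
def scoop_now(p,R):
    Rsc=R*REL_R;o=p+R.apply(REL_p);return o+Rsc.apply([0,0,.0015]),o+Rsc.apply([0,-.146,.075]),Rsc
E
python3 - <<'E'
from sc import *
s,p,R=now();lip,g,Rsc=scoop_now(p,R)
print(p,"lip",lip,"grip",g,"ydown",np.degrees(np.arcsin(-Rsc.apply([0,1,0])[2])),s["ft_force"],s["joint_positions"].round(2))
B=np.array([.4305,-.374])
for tip in(0,30,50):
    tp,RT=tool_for(np.r_[B-.06*EY,.13],SY,tip);print(tip,tp,RT.apply([0,1,0]).round(2))
lip1=np.r_[B-.06*EY,.15]
tp,RT=tool_for(np.r_[B-.06*EY,.18],SY,0)
print(np.linalg.norm(tp-p));chain(p,R,[(tp,RT,16)])
E
```

```text
[ 0.49525477 -0.2282771   0.38420484] lip [ 0.57204296 -0.0385802   0.17247101] grip [ 0.51682681 -0.17352779  0.24635319] ydown 0.15014397520016515 [-0.31173636 -0.43088478 -4.17410418] [ 0.93  0.75 -0.81  1.81  0.13  0.72 -0.19]
0 [ 0.32993894 -0.61939637  0.34119843] [ 0.16  0.39 -0.91]
30 [ 0.38065595 -0.49634766  0.41550375] [-0.03 -0.08 -1.  ]
50 [ 0.41952392 -0.40204692  0.42294888] [-0.16 -0.39 -0.91]
0.42467931372629847
[{"tx": 2.39, "ty": -1.15, "tz": -0.02, "ax": 0.0, "ay": 0.0, "az": 0.0}, {"tx": 2.39, "ty": -1.15, "tz": -0.03, "ax": 0.0, "ay": 0.0, "az": 0.0}, {"tx": 2.39, "ty": -1.15, "tz": -0.02, "ax": 0.0, "ay": 0.0, "az": 0.0}, {"tx": 2.4, "ty": -1.16, "tz": -0.03, "ax": 0.0, "ay": 0.0, "az": 0.0}, {"tx": 2.39, "ty": -1.15, "tz": -0.02, "ax": 0.0, "ay": 0.0, "az": 0.0}, {"tx": 2.39, "ty": -1.15, "tz": -0.03, "ax": 0.0, "ay": 0.0, "az": 0.0}, {"tx": 2.39, "ty": -1.15, "tz": -0.02, "ax": 0.0, "ay": 0.0, "az": 0.0}, {"tx": 2.39, "ty": -1.15, "tz": -0.03, "ax": 0.0, "ay": 0.0, "az": 0.0}]
[{"tx": 2.39, "ty": -1.15, "tz": -0.02, "ax": 0.0, "ay": 0.0, "az": 0.0}, {"tx": 2.39, "ty": -1.16, "tz": -0.02, "ax": 0.0, "ay": 0.0, "az": 0.0}, {"tx": 2.39, "ty": -1.15, "tz": -0.03, "ax": 0.0, "ay": 0.0, "az": 0.0}, {"tx": 2.4, "ty": -1.15, "tz": -0.02, "ax": 0.0, "ay": 0.0, "az": 0.0}, {"tx": 2.39, "ty": -1.15, "tz": -0.03, "ax": 0.0, "ay": 0.0, "az": 0.0}, {"tx": 2.39, "ty": -1.15, "tz": -0.02, "ax": 0.0, "ay": 0.0, "az": 0.0}, {"tx": 2.39, "ty": -1.15, "tz": -0.03, "ax": 0.0, "ay": 0.0, "az": 0.0}, {"tx": 2.39, "ty": -1.16, "tz": -0.02, "ax": 0.0, "ay": 0.0, "az": 0.0}]
```

Run:
```python
from fit import *
P,C=load(["top0","scene0"])
print("y\\x",np.arange(22,64,4))
for yy in np.arange(-.40,-.86,-.04):
    print(yy.round(2),[int(1000*np.percentile(P[k,2],98)) if (k:=(P[:,0]>xx)&(P[:,0]<=xx+.04)&(P[:,1]>yy-.04)&(P[:,1]<=yy)).sum()>2 else -1 for xx in np.arange(.2,.64,.04)])
```

```text
y\x [22 26 30 34 38 42 46 50 54 58 62]
-0.4 [-833, 0, 88, 53, 21, 7, 13, 34, 85, 87, 41]
-0.44 [686, 2, 87, 88, 57, 35, 43, 78, 86, 5, 40]
-0.48 [682, 627, 4, 88, 88, 87, 87, 87, 3, 3, 40]
-0.52 [662, 628, 593, 4, 4, 6, 4, 4, 4, 36, 39]
-0.56 [631, 619, 602, 77, 78, 6, 228, 229, 225, 41, 41]
-0.6 [611, 594, 48, 80, 81, 208, 230, 232, 231, 39, 43]
-0.64 [5, 63, 2, 80, 80, 80, 229, 230, 230, 6, 37]
-0.68 [5, 7, 6, 5, 5, 3, 217, 228, -1, 5, 4]
-0.72 [4, 6, 6, 7, 6, 6, 7, 7, -1, 4, 4]
-0.76 [-637, 6, 7, 6, 6, 28, 30, 53, -1, 51, 48]
-0.8 [-1, 6, 7, 7, 6, 52, 52, 52, 9, 52, 42]
-0.84 [-1, 7, 6, 7, 5, 34, 32, 53, 11, 51, 7]
```

```bash
cat >> sc.py <<'E'
B=np.array([.4305,-.374]);E50=np.array([np.cos(np.radians(50)),np.sin(np.radians(50))])
E
python3 - <<'E'
from sc import *
s,p,R=now();lip,g,Rsc=scoop_now(p,R)
end=np.r_[B-.06*E50,.17];mid=(lip+end)/2
a,Ra=tool_for(mid,-31,0);b,Rb=tool_for(end,-40,18)
print(a,b);chain(p,R,[(a,Ra,9),(b,Rb,7)])
E
```

```text
[ 0.37676431 -0.40544119  0.38243393] [ 0.30885217 -0.51981426  0.43427227]
[{"tx": 2.12, "ty": -0.95, "tz": -0.47, "ax": 0.4, "ay": 0.9, "az": 0.0}, {"tx": 2.12, "ty": -0.96, "tz": -0.43, "ax": 0.4, "ay": 0.9, "az": 0.0}, {"tx": 2.13, "ty": -0.96, "tz": -0.38, "ax": 0.4, "ay": 0.9, "az": 0.0}, {"tx": 2.13, "ty": -0.97, "tz": -0.35, "ax": 0.4, "ay": 0.9, "az": 0.0}, {"tx": 2.14, "ty": -0.96, "tz": -0.31, "ax": 0.4, "ay": 0.9, "az": 0.0}, {"tx": 2.15, "ty": -0.97, "tz": -0.26, "ax": 0.4, "ay": 0.9, "az": 0.0}, {"tx": 2.15, "ty": -0.97, "tz": -0.23, "ax": 0.4, "ay": 0.9, "az": 0.0}, {"tx": 2.15, "ty": -0.97, "tz": -0.19, "ax": 0.4, "ay": 0.9, "az": 0.0}]
[{"tx": 2.16, "ty": -0.97, "tz": -0.14, "ax": 0.4, "ay": 0.9, "az": 0.0}, {"tx": 1.41, "ty": -1.47, "tz": 0.01, "ax": 0.4, "ay": 1.2, "az": -2.6}, {"tx": 1.48, "ty": -1.41, "tz": 0.06, "ax": 0.4, "ay": 1.2, "az": -2.6}, {"tx": 1.53, "ty": -1.34, "tz": 0.09, "ax": 0.4, "ay": 1.2, "az": -2.6}, {"tx": 1.6, "ty": -1.26, "tz": 0.14, "ax": 0.4, "ay": 1.2, "az": -2.6}, {"tx": 1.64, "ty": -1.19, "tz": 0.18, "ax": 0.4, "ay": 1.2, "az": -2.6}, {"tx": 1.7, "ty": -1.12, "tz": 0.22, "ax": 0.4, "ay": 1.2, "az": -2.6}, {"tx": 1.73, "ty": -1.03, "tz": 0.27, "ax": 0.4, "ay": 1.2, "az": -2.6}]
```

Call:
arm_command --rows '[{"tx":0.7,"ty":-0.3,"tz":-0.2,"ax":0.2,"ay":0.3,"az":0},{"tx":1.4,"ty":-0.6,"tz":-0.3,"ax":0.4,"ay":0.9,"az":0},{"tx":2.1,"ty":-1.0,"tz":-0.4,"ax":0.4,"ay":0.9,"az":0},{"tx":2.2,"ty":-1.0,"tz":-0.4,"ax":0.4,"ay":0.9,"az":0},{"tx":2.2,"ty":-1.0,"tz":-0.4,"ax":0.4,"ay":0.9,"az":0},{"tx":2.2,"ty":-1.0,"tz":-0.3,"ax":0.4,"ay":0.9,"az":0},{"tx":2.2,"ty":-1.0,"tz":-0.3,"ax":0.4,"ay":0.9,"az":0},{"tx":2.2,"ty":-1.0,"tz":-0.2,"ax":0.4,"ay":0.9,"az":0}]'

```text
clock: 23.45
tool_pos: [0.3909, -0.377, 0.3788]
tool_rot: [-0.524, 1.657, -1.278]
ft_force: [0.1, -0.5, -4.0]
finger_gap: 0.0132
```

Run:
```python
from sc import *
s,p,R=now();lip,g,Rsc=scoop_now(p,R);print(p,lip,s["joint_positions"].round(2))
end=np.r_[B-.06*E50,.17]
b,Rb=tool_for(end,-40,18);chain(p,R,[(b,Rb,10)])
```

```text
[ 0.39091022 -0.37703303  0.37883956] [ 0.49133841 -0.19931023  0.16661011] [ 1.25  0.77 -0.8   1.78  0.13  0.82 -0.02]
[{"tx": 1.27, "ty": -1.19, "tz": 0.01, "ax": 0.3, "ay": 0.9, "az": -1.8}, {"tx": 1.3, "ty": -1.15, "tz": 0.03, "ax": 0.3, "ay": 0.9, "az": -1.8}, {"tx": 1.34, "ty": -1.11, "tz": 0.06, "ax": 0.3, "ay": 0.9, "az": -1.8}, {"tx": 1.37, "ty": -1.06, "tz": 0.09, "ax": 0.3, "ay": 0.9, "az": -1.8}, {"tx": 1.4, "ty": -1.02, "tz": 0.11, "ax": 0.3, "ay": 0.9, "az": -1.8}, {"tx": 1.43, "ty": -0.98, "tz": 0.14, "ax": 0.3, "ay": 0.9, "az": -1.8}, {"tx": 1.46, "ty": -0.93, "tz": 0.17, "ax": 0.3, "ay": 0.9, "az": -1.8}, {"tx": 1.48, "ty": -0.88, "tz": 0.2, "ax": 0.3, "ay": 0.9, "az": -1.8}]
[{"tx": 1.51, "ty": -0.84, "tz": 0.23, "ax": 0.3, "ay": 0.9, "az": -1.8}, {"tx": 1.53, "ty": -0.78, "tz": 0.25, "ax": 0.3, "ay": 0.9, "az": -1.8}]
```

Call:
arm_command --rows '[{"tx":1.8,"ty":-1.2,"tz":0,"ax":0.3,"ay":0.9,"az":-1.5},{"tx":1.7,"ty":-1.2,"tz":0,"ax":0.3,"ay":0.9,"az":-1.8},{"tx":1.6,"ty":-1.1,"tz":0.1,"ax":0.3,"ay":0.9,"az":-1.8},{"tx":1.5,"ty":-1.1,"tz":0.1,"ax":0.3,"ay":0.9,"az":-1.8},{"tx":1.5,"ty":-1.0,"tz":0.1,"ax":0.3,"ay":0.9,"az":-1.8},{"tx":1.4,"ty":-1.0,"tz":0.1,"ax":0.3,"ay":0.9,"az":-1.8},{"tx":1.2,"ty":-0.9,"tz":0.2,"ax":0.3,"ay":0.9,"az":-1.8},{"tx":0.8,"ty":-0.5,"tz":0.1,"ax":0.3,"ay":0.9,"az":-1.8}]'

```text
clock: 24.45
tool_pos: [0.3172, -0.5019, 0.4186]
tool_rot: [-0.656, 1.71, -1.567]
ft_force: [0.2, 0.6, -3.7]
finger_gap: 0.0133
```

```bash
python3 look.py 15
cat > tipplan.py <<'E'
from sc import *
import sys
tip,z,back,n=float(sys.argv[1]),float(sys.argv[2]),float(sys.argv[3]),int(sys.argv[4])
s,p,R=now();lip,g,Rsc=scoop_now(p,R);y=Rsc.apply([0,1,0])
print("lip",lip.round(4),"grip",g.round(4),"tip",np.degrees(np.arcsin(-y[2])).round(1),"yaw",np.degrees(np.arctan2(y[1],y[0])).round(1),"lip-B",(lip[:2]-B).round(3),s["joint_positions"].round(2),s["clock"],s["ft_force"].round(2))
# keep lip at B-back*E50 height z while tipping, sub-steps
t0=np.degrees(np.arcsin(-y[2]));out=[]
end=np.r_[B-back*E50,z];pp,RR=p,R
for i in range(n):
    f=(i+1)/n;q,Q=tool_for(lip+(end-lip)*f,-40+ (np.degrees(np.arctan2(y[1],y[0]))-90+40)*(1-f),t0+(tip-t0)*f)
    r=rows(pp,RR,q,Q,1)[0];out.append(r);pp,RR=q,Q
for i in range(0,n,8): show(out[i:i+8])
E
python3 tipplan.py 50 .13 .06 16
```

```text
[ 0.31718522 -0.5018433   0.41866308] [[-0.6151, 0.0982, 0.7823], [-0.7709, 0.1331, -0.6229], [-0.1653, -0.9862, -0.0062]] [ 1.32  0.7  -0.63  1.61  0.28  0.98 -0.03] 24.55 [-0.88105104 -0.9496276  -4.38145721] 0.013275179911713005
station TCP -0.06111428927182989 -0.5295919613868034
s 0 x  y 
w 0 x  y 
lip [ 0.4033 -0.3892  0.1605] grip [ 0.3285 -0.4847  0.2702] tip 15.4 yaw 51.6 lip-B [-0.027 -0.015] [ 1.32  0.7  -0.63  1.61  0.28  0.98 -0.03] 24.55 [-0.88 -0.95 -4.38]
[{"tx": -0.83, "ty": -0.19, "tz": -0.15, "ax": 0.5, "ay": -0.1, "az": -2.2}, {"tx": -0.84, "ty": -0.18, "tz": 0.04, "ax": 0.0, "ay": 0.1, "az": -2.2}, {"tx": -0.84, "ty": -0.17, "tz": 0.04, "ax": 0.0, "ay": 0.1, "az": -2.2}, {"tx": -0.85, "ty": -0.17, "tz": 0.05, "ax": 0.0, "ay": 0.1, "az": -2.2}, {"tx": -0.86, "ty": -0.16, "tz": 0.05, "ax": 0.0, "ay": 0.1, "az": -2.2}, {"tx": -0.87, "ty": -0.15, "tz": 0.05, "ax": -0.0, "ay": 0.1, "az": -2.2}, {"tx": -0.87, "ty": -0.14, "tz": 0.05, "ax": -0.0, "ay": 0.1, "az": -2.2}, {"tx": -0.88, "ty": -0.14, "tz": 0.06, "ax": -0.0, "ay": 0.1, "az": -2.2}]
[{"tx": -0.89, "ty": -0.13, "tz": 0.06, "ax": -0.0, "ay": 0.1, "az": -2.2}, {"tx": -0.9, "ty": -0.12, "tz": 0.06, "ax": -0.0, "ay": 0.1, "az": -2.2}, {"tx": -0.91, "ty": -0.12, "tz": 0.06, "ax": -0.0, "ay": 0.1, "az": -2.2}, {"tx": -0.92, "ty": -0.11, "tz": 0.06, "ax": -0.0, "ay": 0.1, "az": -2.2}, {"tx": -0.92, "ty": -0.11, "tz": 0.07, "ax": -0.0, "ay": 0.1, "az": -2.2}, {"tx": -0.93, "ty": -0.1, "tz": 0.07, "ax": -0.0, "ay": 0.1, "az": -2.2}, {"tx": -0.94, "ty": -0.1, "tz": 0.07, "ax": -0.0, "ay": 0.1, "az": -2.2}, {"tx": -0.95, "ty": -0.1, "tz": 0.07, "ax": -0.0, "ay": 0.1, "az": -2.2}]
```

View pics/s15.png

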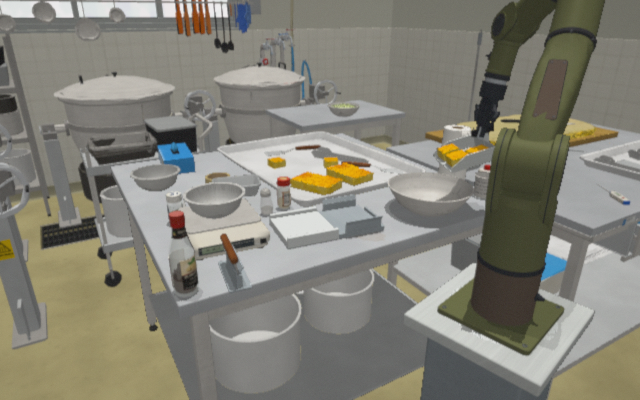

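View pics/w15.png

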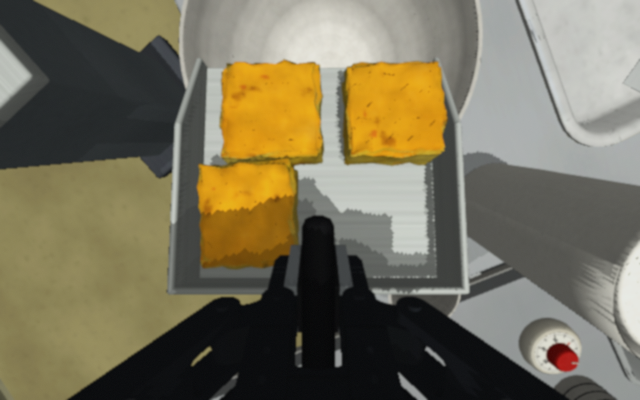

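The scoop is over the bowl, tipped about 15°, and the pieces have not moved. I tip slowly.

Call:
arm_command --rows '[{"tx":-0.6,"ty":-0.2,"tz":0,"ax":0.5,"ay":-0.1,"az":-2.2},{"tx":-0.6,"ty":-0.2,"tz":0,"ax":0,"ay":0.1,"az":-2.2},{"tx":-0.6,"ty":-0.2,"tz":0,"ax":0,"ay":0.1,"az":-2.2},{"tx":-0.7,"ty":-0.2,"tz":0,"ax":0,"ay":0.1,"az":-2.2},{"tx":-0.7,"ty":-0.2,"tz":0,"ax":0,"ay":0.1,"az":-2.2},{"tx":-0.8,"ty":-0.1,"tz":0,"ax":0,"ay":0.1,"az":-2.2},{"tx":-0.8,"ty":-0.1,"tz":0,"ax":0,"ay":0.1,"az":-2.2},{"tx":-0.8,"ty":-0.1,"tz":0,"ax":0,"ay":0.1,"az":-2.2}]'

```text
clock: 25.55
tool_pos: [0.3569, -0.4515, 0.4336]
tool_rot: [-0.959, 1.66, -1.794]
ft_force: [-0.4, -0.2, -3.7]
finger_gap: 0.0132
```

```bash
python3 tipplan.py 52 .13 .06 8
```

```text
lip [ 0.3899 -0.41    0.1439] grip [ 0.3393 -0.4726  0.2862] tip 33.8 yaw 51.1 lip-B [-0.041 -0.036] [ 1.05  0.61 -0.45  1.69  0.51  0.95 -0.32] 25.55 [-0.42 -0.16 -3.73]
[{"tx": -1.06, "ty": -0.18, "tz": 0.11, "ax": -0.1, "ay": 0.2, "az": -2.3}, {"tx": -1.07, "ty": -0.18, "tz": 0.09, "ax": -0.0, "ay": 0.1, "az": -2.3}, {"tx": -1.07, "ty": -0.18, "tz": 0.09, "ax": -0.0, "ay": 0.1, "az": -2.3}, {"tx": -1.08, "ty": -0.17, "tz": 0.1, "ax": -0.0, "ay": 0.1, "az": -2.3}, {"tx": -1.09, "ty": -0.17, "tz": 0.1, "ax": -0.0, "ay": 0.1, "az": -2.3}, {"tx": -1.1, "ty": -0.17, "tz": 0.1, "ax": -0.1, "ay": 0.1, "az": -2.3}, {"tx": -1.1, "ty": -0.17, "tz": 0.11, "ax": -0.1, "ay": 0.1, "az": -2.3}, {"tx": -1.11, "ty": -0.17, "tz": 0.11, "ax": -0.1, "ay": 0.1, "az": -2.3}]
```

Call:
arm_command --rows '[{"tx":-1.1,"ty":-0.2,"tz":0.1,"ax":0,"ay":0.1,"az":-2.3},{"tx":-1.1,"ty":-0.2,"tz":0.1,"ax":0,"ay":0.1,"az":-2.3},{"tx":-1.1,"ty":-0.2,"tz":0.1,"ax":0,"ay":0.1,"az":-2.3},{"tx":-1.1,"ty":-0.2,"tz":0.1,"ax":0,"ay":0.1,"az":-2.3},{"tx":-1.1,"ty":-0.2,"tz":0.1,"ax":0,"ay":0.1,"az":-2.3},{"tx":-1.1,"ty":-0.2,"tz":0.1,"ax":0,"ay":0.1,"az":-2.3},{"tx":-1.1,"ty":-0.2,"tz":0.1,"ax":0,"ay":0.1,"az":-2.3},{"tx":-1.1,"ty":-0.2,"tz":0.1,"ax":0,"ay":0.1,"az":-2.3}]'

```text
clock: 26.55
tool_pos: [0.4275, -0.3784, 0.4269]
tool_rot: [-1.278, 1.561, -2.02]
ft_force: [0.4, 0.5, -1.9]
finger_gap: 0.0132
```

```bash
python3 look.py 16; python3 tipplan.py 55 .15 .06 8;python3 snap.py top t16; python3 -c "
import cv2;i=cv2.imread('pics/t16.png')[180:330,330:530];cv2.imwrite('pics/t16c.png',cv2.resize(i,None,fx=3.5,fy=3.5,interpolation=cv2.INTER_CUBIC))"
```

```text
[ 0.42865863 -0.37708515  0.4264207 ] [[-0.5641, -0.2773, 0.7777], [-0.6833, -0.372, -0.6283], [0.4636, -0.8858, 0.0204]] [ 0.68  0.62 -0.29  1.73  0.75  1.07 -0.7 ] 26.65 [ 0.44809299  0.56041846 -1.92249755] 0.013122391849584003
station TCP -0.005593619696481487 -0.37176809393364113
s 0 x  y 
w 0 x  y 
lip [ 0.4054 -0.4134  0.1351] grip [ 0.384  -0.4352  0.2957] tip 52.5 yaw 49.7 lip-B [-0.025 -0.039] [ 0.68  0.62 -0.29  1.73  0.75  1.07 -0.7 ] 26.65 [ 0.45  0.56 -1.92]
[{"tx": 0.09, "ty": -0.13, "tz": 0.56, "ax": -1.5, "ay": 0.7, "az": -0.3}, {"tx": 0.09, "ty": -0.14, "tz": -0.08, "ax": 0.0, "ay": -0.0, "az": -0.3}, {"tx": 0.09, "ty": -0.13, "tz": -0.08, "ax": 0.0, "ay": -0.0, "az": -0.3}, {"tx": 0.09, "ty": -0.13, "tz": -0.08, "ax": 0.0, "ay": -0.0, "az": -0.3}, {"tx": 0.09, "ty": -0.13, "tz": -0.08, "ax": 0.0, "ay": -0.0, "az": -0.3}, {"tx": 0.09, "ty": -0.13, "tz": -0.08, "ax": 0.0, "ay": -0.0, "az": -0.3}, {"tx": 0.09, "ty": -0.13, "tz": -0.08, "ax": 0.0, "ay": -0.0, "az": -0.3}, {"tx": 0.09, "ty": -0.13, "tz": -0.08, "ax": 0.0, "ay": -0.0, "az": -0.3}]
```

View pics/w16.png

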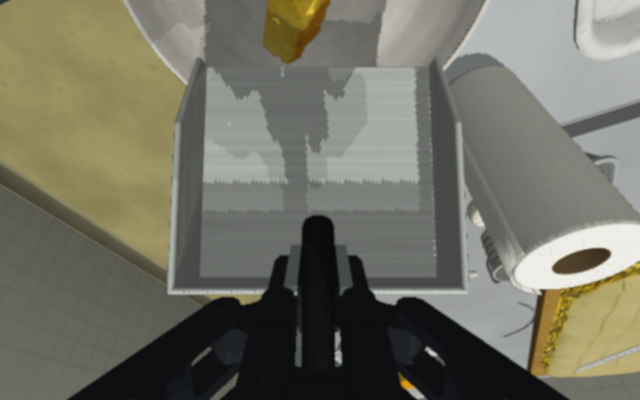

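View pics/t16c.png

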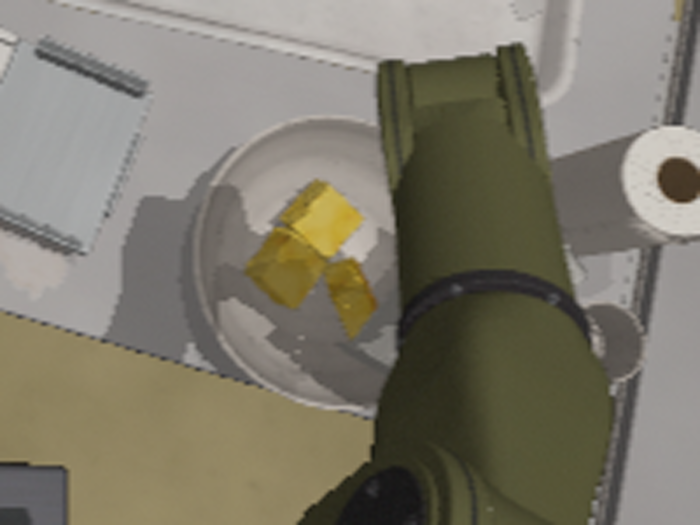

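The scoop is empty and all three pieces are in the bowl: top crop (320,220), (285,265) and (350,295). I raise the scoop a little, let things settle and check.

Call:
arm_command --rows '[{"tx":0.4,"ty":-0.7,"tz":0,"ax":0,"ay":0,"az":0},{"tx":0.4,"ty":-0.7,"tz":0,"ax":0,"ay":0,"az":0},{"tx":0.4,"ty":-0.7,"tz":0,"ax":0,"ay":0,"az":0},{"tx":0.4,"ty":-0.7,"tz":0,"ax":0,"ay":0,"az":0},{"tx":0,"ty":0,"tz":0,"ax":0,"ay":0,"az":0},{"tx":0,"ty":0,"tz":0,"ax":0,"ay":0,"az":0},{"tx":0,"ty":0,"tz":0,"ax":0,"ay":0,"az":0},{"tx":0,"ty":0,"tz":0,"ax":0,"ay":0,"az":0}]'

```text
clock: 27.7
tool_pos: [0.4245, -0.3804, 0.4623]
tool_rot: [-1.274, 1.563, -2.021]
ft_force: [0.2, 0.2, -1.7]
finger_gap: 0.0134
```

```bash
python3 look.py 17; python3 tipplan.py 55 .15 .06 1;python3 snap.py top t17
python3 - <<'E'
from sc import *
i=cv2.imread('pics/t17.png')[180:330,330:530];cv2.imwrite('pics/t17c.png',cv2.resize(i,None,fx=3.5,fy=3.5,interpolation=cv2.INTER_CUBIC))
for t in("t17","s17","w17"):
    f=pickle.load(open(t+".pkl","rb"));W=cloud(f);hs=cv2.cvtColor(f["color"],cv2.COLOR_RGB2HSV)
    r=np.hypot(*(W[...,:2]-B).transpose(2,0,1))
    k=(hs[...,0]>15)&(hs[...,0]<32)&(hs[...,1]>130)&(W[...,2]>.005)&(W[...,2]<.2)&(r<.16)
    n,l,st_,_=cv2.connectedComponentsWithStats(k.astype(np.uint8))
    for j in range(1,n):
        if st_[j,4]>15: q=W[l==j];print(t,st_[j,4],(q.mean(0)-np.r_[B,0]).round(3),"zmax",q[:,2].max().round(3),"rmax",r[l==j].max().round(3))
f=pickle.load(open("t17.pkl","rb"));W=cloud(f).reshape(-1,3)
m=(np.hypot(*(W[:,:2]-B).T)<.2)&(W[:,2]>.075)&(W[:,2]<.1);Q=W[m]
from scipy.optimize import least_squares
print("bowl",least_squares(lambda p:np.hypot(Q[:,0]-p[0],Q[:,1]-p[1])-.1357,B,loss="soft_l1",f_scale=.005).x)
E
python3 scr.py s17 | head -1
```

```text
[ 0.42454744 -0.38045856  0.46235285] [[-0.569, -0.2787, 0.7737], [-0.6789, -0.3717, -0.6332], [0.464, -0.8855, 0.0223]] [ 0.7   0.57 -0.3   1.69  0.71  1.13 -0.64] 27.8 [ 0.74547569 -0.22005209 -2.30405609] 0.013303837063901664
station TCP -0.00810910271230708 -0.37645361786680753
s 0 x  y 
w 0 x  y 
lip [ 0.4014 -0.4171  0.1711] grip [ 0.3797 -0.4385  0.3317] tip 52.6 yaw 49.2 lip-B [-0.029 -0.043] [ 0.7   0.57 -0.3   1.69  0.71  1.13 -0.64] 27.8 [ 0.75 -0.22 -2.3 ]
[{"tx": -1.43, "ty": 1.86, "tz": 0.05, "ax": -1.3, "ay": 0.0, "az": -2.4}]
t17 824 [0.001 0.011 0.052] zmax 0.088 rmax 0.081
s17 148 [0.035 0.017 0.053] zmax 0.066 rmax 0.076
s17 199 [-0.042 -0.013  0.061] zmax 0.084 rmax 0.08
w17 1623 [-0.047 -0.032  0.063] zmax 0.087 rmax 0.083
bowl [ 0.43055831 -0.37543482]
s17 202 mid [0.5415 0.3478] len 0.126 yaw -22.52 ztop 0.0932 z along [np.float64(0.0935), np.float64(0.0931), np.float64(0.093), np.float64(0.094), np.float64(0.0947), np.float64(0.0945)]
```

View pics/t17c.png

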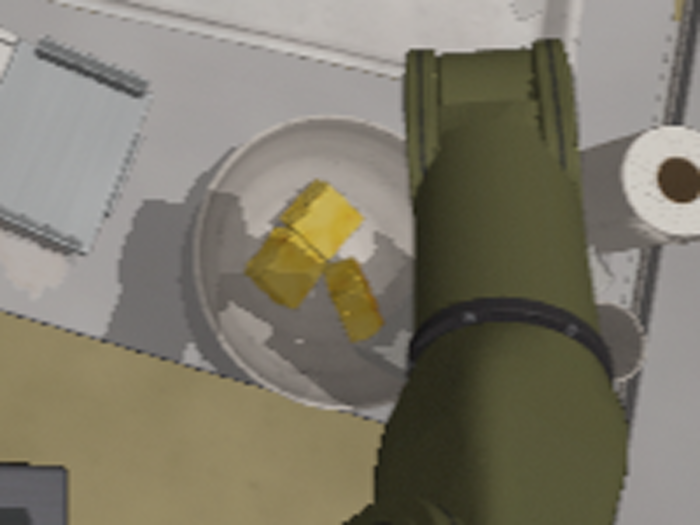

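View pics/s17.png

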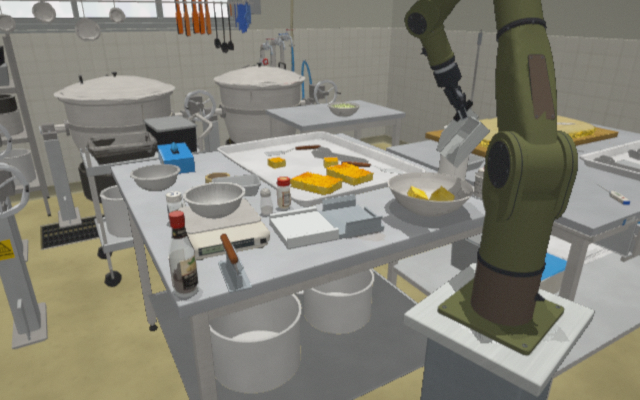

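View pics/w17.png

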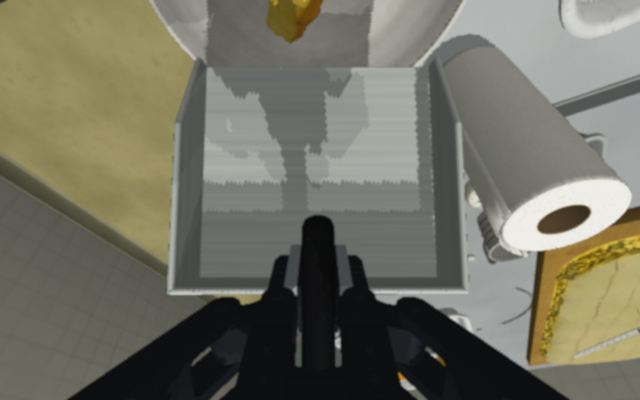

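Call:
arm_command --rows '[{"tx":0,"ty":0,"tz":0,"ax":0,"ay":0,"az":0},{"tx":0,"ty":0,"tz":0,"ax":0,"ay":0,"az":0},{"tx":0,"ty":0,"tz":0,"ax":0,"ay":0,"az":0},{"tx":0,"ty":0,"tz":0,"ax":0,"ay":0,"az":0},{"tx":0,"ty":0,"tz":0,"ax":0,"ay":0,"az":0},{"tx":0,"ty":0,"tz":0,"ax":0,"ay":0,"az":0},{"tx":0,"ty":0,"tz":0,"ax":0,"ay":0,"az":0},{"tx":0,"ty":0,"tz":0,"ax":0,"ay":0,"az":0}]'

```text
clock: 28.85
tool_pos: [0.4246, -0.3804, 0.4623]
tool_rot: [-1.274, 1.563, -2.021]
ft_force: [-0.1, -0.1, -1.6]
finger_gap: 0.0132
```

```bash
python3 snap.py top t18; python3 tipplan.py 55 .15 .06 1
python3 - <<'E'
import cv2,numpy as np
a=cv2.imread("pics/t17.png")[215:290,385:440].astype(int);b=cv2.imread("pics/t18.png")[215:290,385:440].astype(int)
print("bowl image diff max/mean",abs(a-b).max(),abs(a-b).mean())
from bench import arm;s=arm.sense();print(abs(s["qvel"]).max(),s["finger_gap"])
E
```

```text
lip [ 0.4014 -0.4171  0.1711] grip [ 0.3797 -0.4385  0.3317] tip 52.6 yaw 49.2 lip-B [-0.029 -0.043] [ 0.7   0.57 -0.3   1.69  0.71  1.13 -0.64] 28.9 [ 0.77 -0.14 -1.27]
[{"tx": -1.43, "ty": 1.86, "tz": 0.05, "ax": -1.3, "ay": 0.0, "az": -2.4}]
bowl image diff max/mean 24 0.602909090909091
0.0010462285656611544 0.013419082992373961
```

Everything is at rest, so I hand the job in.

```bash
python3 -c "
from bench import arm
print(arm.finish_job())"
```

```text
the job is handed in; nothing more can be done
None
```

I handed the job in at about 29 s with every step done; the simulator gives no verdict. I swept all three pieces into the docked scoop in one pass and put the scraper back in its slot. Then I drew the scoop straight up, carried it over the bowl and tipped it.

My last checks found:
- **Scoop:** it is empty and held (finger gap 13.4 mm). Its mouth is about 53° below level, the lip about 5 cm from the bowl's centre at z ≈ 0.17 m, and the handle at z ≈ 0.33 m. These figures come from the arm's pose, assuming the scoop has not slipped in the grip since I lifted it. The wrist pictures showed no slip.
- **Pieces:** all three lie in the bowl, all visible food within about 83 mm of its centre and at most 88 mm high. I did not measure each piece's underside centre against the 85 mm limit. It should pass, since 88 mm is the highest point of the food. The bowl picture hardly changed over the last second.
- **Bowl:** it moved about 1 mm.
- **Scraper:** it stands in its slot, with the top of its grip at the same height as at the start.
- **Jars:** they look untouched in the pictures, but I did not measure them.

No check failed or disagreed. One command call was refused because its rows lacked the zero-valued keys. On the way back, the scraper coasted about 2 cm past its stand, and I corrected that while it was still high.

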